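# Show the marble ball to a customer

### The job

Scoop the polished marble ball out of the low tray with the hand scoop, never touching it with the fingers, tip it into the dished wooden plate, and put the scoop down again standing on its pan. Then lift the plate by its bail handle straight up about 8 cm off its riser and, once it is up, turn it level through a quarter turn (either way), keeping the ball in its middle, so that the bail stands crosswise to where it stood. Disturb nothing else, and finish still holding the plate up, level and steady, over the riser.

Things in the scene. Friction and masses are not known exactly. Their poses are not given: they have to be found in the camera images.
- tray: Low open wooden tray, fixed, 210 (its x) x 140 (y) x 22 mm high outside, walls 5 mm, inner floor 5 mm above the counter. Origin: centre of its underside; z up. It holds only the ball, which starts 15 to 55 mm ahead (+x) of the tray's centre and within 25 mm to either side, so the scoop fits in behind it. -x is roughly towards the robot; scoop against the +x end wall.
- ball_center (a point): Centre of the polished marble ball, 34 mm in diameter, about 55 g, loose, slippery, rolls easily. It lies 17 mm above what it rests on.
- scoop: Aluminium hand scoop, about 110 g, standing on its flat pan. Origin: centre of the pan's underside; x points out of the open front, z up. Pan 80 mm long (x -40 to +40), 58 mm wide outside, 52 inside, floor 3 mm thick; side walls 28 mm high from x -40 to +34, back wall 36 mm. Handle: a wooden bar 16 mm wide, 18 mm high, from x -44 to -129, its centre line 55 mm above the underside.
- scoop_lip (a point): Middle of the scoop's front lip (x +40, z 0 on the scoop). The last 8 mm are a ramp from the lip, about 1 mm up, to a ridge 4.5 mm up at x +32: a ball pushed against a wall rides up it into the pan when the lip is run up to the wall. At rest it then stays in until the nose is tipped down some 25 degrees, less with a run-up (40 empties it).
- scoop_grip (a point): Point on the centre line of the scoop's handle at which to grip it: 75 mm behind the scoop's origin and 55 mm above its underside; pinch across the 16 mm width from above.
- riser: Fixed wooden display block, 120 (its x) x 190 (its y) x 40 mm high. Origin: centre of its underside; z up. The plate starts standing on the middle of its top.
- dish: Loose dished round wooden plate, about 250 g, 164 mm across, rim 26 mm high, sloping to a flat middle of 12 mm radius, 5 mm above the underside, where a ball let in settles. Origin: centre of its underside; z up. A 7 mm steel bail arches over it in its y-z plane: uprights at y +-80 to 70 mm up, sloping in to a straight top between y +-45. It starts with x and y parallel to the riser's.
- dish_grip (a point): Centre of the wooden grip at the top of the bail, 105 mm above the plate's underside, straight above its centre: a bar 14 mm wide (plate x), 70 mm long (plate y), 18 mm high. Pinch across the 14 mm from above.
- mug: Bystander: mug, 80 mm across, 85 mm high. Origin: centre of its underside.
- candle: Bystander: candle jar, 64 mm across, 75 mm high. Origin: centre of its underside.
- notebook: Bystander: notebook lying flat, 100 x 140 x 18 mm. Origin: centre of its underside.
Things that resemble listed ones, but are neither listed nor needed, are in the scene too. Of the things shaped like the dish, the wooden one is meant. Of the things that look like the part that bears ball_center, the smallest one is meant.

How it is judged:
By the outcome, as a careful person would: the job done as asked, in the order asked, and still so for the second after the job is handed in, while the arm keeps its last pose, push and grip.
It also fails if it takes over 72 s, if anything falls off the work surface, if the arm or the gripper's body presses on something with over 40 N, if the wrist force passes 120 N, or if a joint passes its speed limit or range.

### The arm

A 6-joint arm with a two-finger parallel gripper is mounted at the origin on the work surface. World frame = base frame: x ahead of the robot, y to its left, z up, the work surface at z = 0. Lengths are in m, angles in rad, forces in N, time in s.
With the tool pointing down it reaches from about 0.25 to 0.725 m from the base axis. Payload 4 kg.
Tool frame: the origin (TCP) lies between the finger pads; the fingertips stand 11 mm ahead of it and the grasp point (between the pads) lies 8 mm behind it (bot.tip_extent is the distance from the TCP to the fingertips, in m); z points along the fingers, y is the line along which they close (so a half turn about z gives the same grasp; the last joint's range is limited). The gripper opens to 85 mm and grips with 20 to 120 N. Pads are 22 mm wide; open, the fingers measure 114 mm over their backs; the gripper's body (76 mm by 85 mm) begins 54 mm behind the grasp point. The pads swing forward as they close: fully open they stand 13 mm farther back than shut.
Start: joints at [-1.341, 0.241, 0.005, 1.335, 0, 1.571], TCP at [0.114, -0.487, 0.242] pointing down, gripper open.
Joint ranges: [-2.72, 2.72], [-1.05, 1.87], [-1.09, 1.28], [-1.99, 2.15], [-1.42, 1.44], [-3.14, 3.14]. Speed limits (rad/s): [2.79, 2.79, 3.14, 3.14, 3.14, 3.14].

### API

Orientations are given as a unit quaternion [x, y, z, w].
In Python, from workcell import bot gives the robot as it stands. The module is installed in compiled form; this text tells all that it offers.
- The arm moves only by the tool drive_tool, never from a script. Its argument "rows" is a list of rows, each an object of numbers: "dx", "dy", "dz": the shift along the tool's x, y, z in units of 50 mm (1.0 is 50 mm); "wx", "wy", "wz": the turn, a rotation vector about the tool's x, y, z in units of 5 degrees (1.0 is 5 degrees); "hand": the finger opening in mm, from 0 to 85.4. A call has 1 to 20 rows; each row is the pose to reach, as a shift and turn from the pose commanded when the call began, along the tool's axes at that moment; what a row does not reach only later rows make up. A row lasts 1/10 s, in which the tool goes at most 50 mm and 8.59 degrees, less where a joint would pass 70% of its speed; a pose out of reach is approached as far as the arm can. A call with a gripper value outside its range is refused whole. The fingers move at their own pace and stop on an object; the grip force is fixed at half the most. Time passes only in rows, so rows that repeat a pose let the fingers close. It gives the time, the measured TCP pose, the force, the opening and the grip force at its end, in the units of the state.
- bot.get_obs(): the state, without advancing time (a new reading comes with each control period).
- bot.camera(name): name is "side" or "top"; returns the picture (480x640x3 uint8, red, green, blue); there is no depth.
- bot.get_calibration(name): a dict with "vfov" (degrees; the focal length in pixels is half the picture's height over the tangent of half this angle, whatever the lens; pixels are square), "cx", "cy" (the principal point, pixels), "origin" and "rotation" of the camera in the world. Camera axes: x right, y up, looking along -z (the intrinsics and any distortion apply to the point x, -y, -z); pixel columns grow to the right and rows downward; lengths in m; the calibration is good to about 2 mm. A picture is of the moment at which its call begins. get_calibration takes no time and is no camera call.
- bot.job_done(): hands the job in; it is judged then, once.
Trained networks look in the newest picture that a camera, given by its name, has taken for a name from the list of things; names that differ only in an ending like _2 or _b are one class to them, and where a whole thing is asked for, a point or a joint stands for the part that bears it (a point fixed in the world has none). Each returns a list of dicts, best first, with "score" (0 to 1); they miss things now and then, are a little off and sometimes report something else, mostly with a low value. They report only what shows in the picture. A call takes as long as a camera call. They do not tell look-alikes from the thing itself.
- bot.look_for(camera, thing): "extent" ([centre column, centre row, width, height] in pixels, round what is visible of it).
- bot.outline_of(camera, thing): "region" (480x640 bool, what is visible of it) and "extent" ([centre column, centre row, width, height] in pixels, round what is visible of it).
The state is a dict: "clock": time; "joint_pos": joint angles; "joint_vel": joint speeds; "tau": joint torques, N m; "eef_pos": TCP position; "tool_rot": TCP orientation; "ft_force": force on the tool from outside, world axes, zero at the start; "ft_torque": the same for the moment, N m; "grip_width": finger opening in m; "grasp_force": force on a finger pad.
Only numpy, scipy, OpenCV 4.12 (cv2) and the standard library are available. Lean on these libraries where they do the work, as an engineer would, in place of code of your own. Each camera call takes 0.05 s, during which the arm holds its last target. There are 200 camera calls.

## Working session

There is one attempt and no reset: what is moved stays moved. The work goes in short steps, Python scripts to look and compute and a tool call to move; the robot and the scene stay as the last step left them, time stands still between calls to the robot, and variables do not carry over. Pictures are saved under pics/ and viewed, at most 10 in all, crops included, and the job is handed in when it is done.

Besides the shell and the picture viewer there is one more tool, called after "Call:" by a JSON object that holds its "fn" and its "kwargs", one argument or row to a line. drive_tool: Moves the arm, as the interface text tells. Its arguments: {"type":"object","properties":{"rows":{"type":"array","items":{"type":"object","properties":{"dx":{"type":"number"},"dy":{"type":"number"},"dz":{"type":"number"},"wx":{"type":"number"},"wy":{"type":"number"},"wz":{"type":"number"},"hand":{"type":"number"}}}}},"required":["rows"]}

```bash
mkdir -p pics; cat > h.py <<'E'
import numpy as np, cv2
from workcell import bot
from scipy.spatial.transform import Rotation as R
E
python3 - <<'E'
from h import *
for c in ("side","top"):
    im=bot.camera(c); cv2.imwrite(f"pics/{c}0.png",im[:,:,::-1])
    k=bot.get_calibration(c); print(c,k)
    for t in ("tray","ball_center","scoop","scoop_lip","scoop_grip","riser","dish","dish_grip","mug","candle","notebook"):
        print(t,[(round(d["score"],2),[round(float(x),1) for x in d["extent"]]) for d in bot.look_for(c,t)][:5])
o=bot.get_obs();print(o["clock"],o["eef_pos"],o["tool_rot"])
E
```

```text
side {'vfov': 57.10138485459869, 'cx': 321.5244310477032, 'cy': 243.9591588658873, 'origin': array([ 0.39286255, -0.6226959 ,  0.80473069]), 'rotation': array([ 0.3813034 , -0.04262079, -0.09814716,  0.91823653])}
tray []
ball_center [(0.94, [408.0, 471.5, 31.8, 17.0]), (0.84, [375.1, 381.9, 21.9, 18.6]), (0.69, [454.0, 373.1, 24.8, 28.3])]
scoop [(0.97, [310.6, 283.7, 69.6, 35.8]), (0.54, [379.9, 201.3, 33.5, 41.2])]
scoop_lip [(0.96, [309.5, 283.7, 70.6, 34.8])]
scoop_grip [(0.6, [310.1, 282.6, 72.5, 33.1])]
riser [(0.49, [396.1, 246.9, 30.0, 36.5])]
dish [(0.83, [292.3, 187.6, 58.8, 51.1]), (0.81, [290.6, 143.2, 52.0, 42.6]), (0.65, [207.8, 232.9, 67.2, 58.0])]
dish_grip [(0.69, [293.1, 144.1, 54.4, 42.7]), (0.61, [208.2, 233.1, 67.1, 49.8]), (0.56, [294.6, 187.4, 64.9, 52.7])]
mug [(0.57, [379.3, 201.9, 31.8, 45.3])]
candle [(0.57, [396.2, 245.8, 29.7, 39.3])]
notebook [(0.64, [439.7, 309.1, 68.8, 64.5])]
top {'vfov': 53.644163160360954, 'cx': 321.7591387015961, 'cy': 238.75444045773224, 'origin': array([0.41442705, 0.05084567, 1.47790372]), 'rotation': array([-0.03419612,  0.03479287,  0.70751743, -0.70501005])}
tray [(0.8, [418.6, 242.4, 76.5, 81.1])]
ball_center [(0.72, [474.4, 230.5, 18.1, 16.6]), (0.44, [421.2, 181.0, 15.4, 16.6])]
scoop [(0.86, [331.6, 252.1, 23.8, 52.3])]
scoop_lip [(0.87, [330.4, 251.6, 25.2, 50.8])]
scoop_grip [(0.7, [333.1, 255.1, 27.5, 51.2])]
riser [(0.79, [237.7, 254.6, 58.7, 72.1]), (0.22, [309.5, 180.4, 21.8, 22.9])]
dish [(0.97, [153.4, 239.9, 60.1, 51.4]), (0.72, [234.3, 248.5, 49.2, 53.7]), (0.67, [260.8, 328.3, 54.3, 59.8])]
dish_grip [(0.89, [155.6, 239.4, 53.6, 51.6]), (0.85, [262.8, 326.2, 53.8, 58.0]), (0.64, [232.9, 250.3, 53.5, 48.7])]
mug [(0.71, [252.0, 179.6, 33.3, 27.9])]
candle [(0.85, [307.1, 181.7, 23.8, 21.6])]
notebook [(0.86, [365.2, 168.2, 48.1, 35.5])]
1.2 [ 0.11388497 -0.4868581   0.24230806] [ 9.93408502e-01  1.14627864e-01 -8.24604314e-06 -4.58648894e-06]
```

View pics/side0.png

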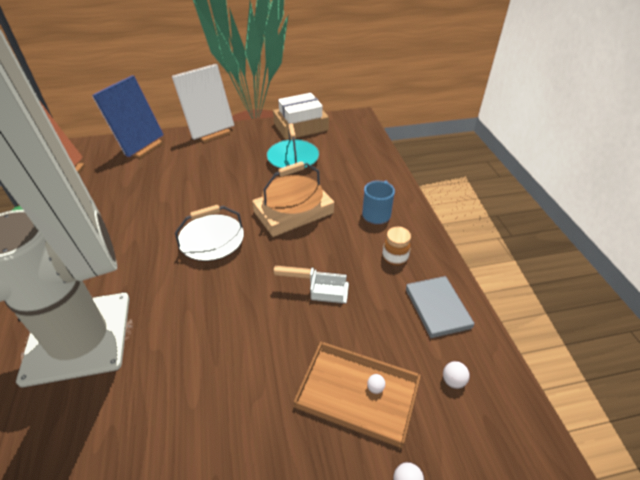

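View pics/top0.png

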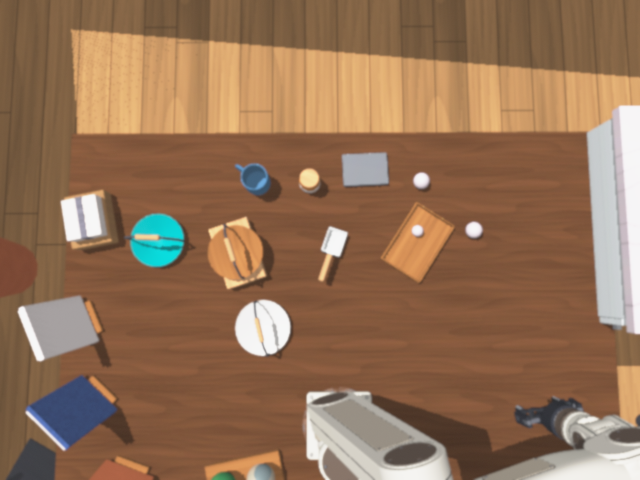

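Ball candidates (top camera): (417,231) in the tray, smallest, so chosen; (421,181) and (474,230) are bigger, outside the tray. Dish candidates: wooden at (236,252) on the riser, chosen; teal (158,240) and white (263,328) are decoys. The scoop is at (331,252). Next is a close crop to check these.

```bash
cat >> h.py <<'E'
CAL={c:bot.get_calibration(c) for c in ("side","top")}
def proj(c,P):
    k=CAL[c]; q=R.from_quat(k["rotation"]).inv().apply(np.atleast_2d(P)-k["origin"])
    f=240/np.tan(np.radians(k["vfov"]/2))
    return np.c_[k["cx"]+f*q[:,0]/-q[:,2], k["cy"]+f*-q[:,1]/-q[:,2]]
def ray(c,u,v,z):
    k=CAL[c]; f=240/np.tan(np.radians(k["vfov"]/2))
    d=R.from_quat(k["rotation"]).apply([(u-k["cx"])/f,-(v-k["cy"])/f,-1]); o=k["origin"]
    return o+d*(z-o[2])/d[2]
E
python3 - <<'E'
from h import *
for n,c,u,v,z in [("ball","side",375.8,383.5,.022),("ball","top",417.3,230.7,.022),("mug","top",252,179.6,.04),("mug","side",379,202,.04),("candle","top",309,181,.04),("candle","side",396.5,246.5,.04),("dish","top",236,252,.066),("dish","side",292,194,.066),("scoopfrontL","top",346,232,.028),("panfront","side",348,290,.015)]:
    print(n,c,ray(c,u,v,z).round(4))
s=cv2.imread("pics/side0.png"); t=cv2.imread("pics/top0.png")
z=lambda im,x,y,w,h,f:cv2.resize(im[y:y+h,x:x+w],None,fx=f,fy=f,interpolation=cv2.INTER_CUBIC)
a=np.vstack([np.hstack([z(s,285,335,150,115,2.66)[:300,:399],z(s,245,250,133,100,3)[:300,:399]]),
 np.hstack([z(t,375,195,100,75,4)[:300,:399],z(s,240,150,100,75,4)[:300,:399]])])
cv2.imwrite("pics/c1.png",a);print(a.shape)
E
```

```text
ball side [ 0.5837 -0.2458  0.022 ]
ball top [ 0.5809 -0.2457  0.022 ]
mug top [0.7391 0.2637 0.04  ]
mug side [0.746  0.2524 0.04  ]
candle top [0.7341 0.088  0.04  ]
candle side [0.7362 0.0802 0.04  ]
dish top [0.5139 0.3051 0.066 ]
dish side [0.5162 0.3035 0.066 ]
scoopfrontL top [ 0.577  -0.0252  0.028 ]
panfront side [ 0.5918 -0.0075  0.015 ]
(600, 798, 3)
```

View pics/c1.png

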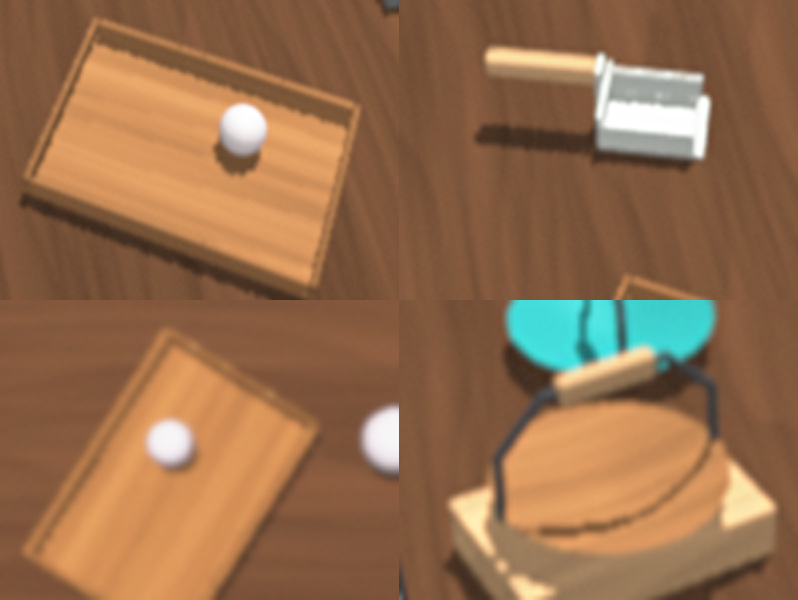

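The crops confirm the choices: the small ball is in the tray, the scoop stands with its handle to the left, and the wooden dish is on the riser with its bail running left to right. Next I fit the poses.

```bash
cat > fit.py <<'E'
from h import *
from scipy.optimize import least_squares, minimize
def P(p,m,z0=0): return R.from_euler("z",p[2]).apply(m)+[p[0],p[1],z0]
def fitpts(obs,p0,z0=0):
    f=lambda p:np.concatenate([(proj(c,P(p,np.array([m]),z0))[0]-uv) for c,m,uv in obs])
    r=least_squares(f,p0,loss="soft_l1"); return r.x,f(r.x).reshape(-1,2).round(1)
SC=[np.array([[x,y,z] for x in (-40,40) for y in (-29,29) for z in (0,3)])/1e3]
for y in (-29,29): SC.append(np.array([[x,y,z] for x in (-40,34) for z in (0,28)])/1e3)
SC.append(np.array([[-40,y,z] for y in (-29,29) for z in (0,36)])/1e3)
SC.append(np.array([[x,y,z] for x in (-44,-129) for y in (-8,8) for z in (46,64)])/1e3)
def sil(c,parts,p,z0=0,S=4):
    m=np.zeros((480*S,640*S),np.uint8)
    for q in parts:
        h=cv2.convexHull((proj(c,P(p,q,z0))*S).astype(np.float32)); cv2.fillConvexPoly(m,h.round().astype(np.int32),1)
    return cv2.resize(m.astype(np.float32),(640,480),interpolation=cv2.INTER_AREA)
def fitsil(masks,parts,p0,z0=0):
    def f(p):
        e=0
        for c,m in masks.items(): s=sil(c,parts,p,z0); e+=np.abs(s-m).sum()/m.sum()
        return e
    r=minimize(f,p0,method="Nelder-Mead",options=dict(initial_simplex=[p0]+[np.array(p0)+np.diag([.01,.01,.15])[i] for i in range(3)],maxiter=90))
    return r.x,r.fun
def mask(c,t,near):
    bot.camera(c)
    L=bot.outline_of(c,t); L=[d for d in L if np.hypot(d["extent"][0]-near[0],d["extent"][1]-near[1])<25]
    return L[0]["region"].astype(float) if L else None
E
cat > a.py <<'E'
from fit import *
h=.022;X,Y=.105,.07
obs=[("side",(X,Y,h),(420.3,374.5)),("side",(-X,Y,h),(321.5,342.1)),("side",(X,-Y,h),(404.2,445.2)),("side",(-X,-Y,h),(294.4,401.9)),
("top",(X,Y,h),(416.7,202)),("top",(X,-Y,h),(454.7,226.5)),("top",(-X,Y,h),(380.7,257.7)),("top",(-X,-Y,h),(419,281))]
p,r=fitpts(obs,[.56,-.25,-.5]);print("tray",p.round(4),r.tolist())
for c,u,v in (("side",375.8,383.5),("top",417.3,230.7)):
    b=ray(c,u,v,.022); print("ball rel",R.from_euler("z",-p[2]).apply(b-[p[0],p[1],0]).round(4))
m={c:mask(c,"scoop",n) for c,n in (("side",(311,283)),("top",(331,252)))}
m={c:v for c,v in m.items() if v is not None}
for k in list(m): print(k,fitsil({k:m[k]},SC,[.54,-.015,-.2]))
print("both",fitsil(m,SC,[.54,-.015,-.2]))
D=.04;obs=[("side",(0,.035,.105),(280.2,172.5)),("side",(0,-.035,.105),(303.5,164.6))]
print("bail side yaw other sign",[ray("side",*o[2],.145).round(4) for o in obs])
print([ray("top",u,v,.145).round(4) for u,v in ((227,225),(237,263))])
T=R.from_euler("z",0)
for c,n in (("side",(292,190)),("top",(236,250))):
    g=mask(c,"dish",n)
    if g is not None:
        ys,xs=np.nonzero(g); print(c,"dish mask centroid",xs.mean(),ys.mean(),ray(c,xs.mean(),ys.mean(),.06).round(4))
t=cv2.imread("pics/top0.png");s=cv2.imread("pics/side0.png")
z=lambda im,x,y,w,h,f:cv2.resize(im[y:y+h,x:x+w],None,fx=f,fy=f,interpolation=cv2.INTER_CUBIC)
cv2.imwrite("pics/c2.png",np.hstack([z(t,195,205,80,100,5),z(s,240,150,80,100,5)]))
E
python3 a.py
```

```text
tray [ 0.5489 -0.248  -0.5831] [[0.9, 0.5], [-1.3, -0.9], [-0.1, -1.1], [-1.6, 0.1], [0.4, -1.4], [0.8, -1.4], [0.1, -0.6], [0.5, 1.2]]
ball rel [0.0279 0.021  0.022 ]
ball rel [0.0255 0.0196 0.022 ]
side (array([ 0.55353903,  0.01141289, -0.35116405]), np.float64(0.09424528301886792))
top (array([ 0.54973155,  0.01084898, -0.34593717]), np.float64(0.08468335787923417))
both (array([ 0.55183437,  0.01073725, -0.34169661]), np.float64(0.21280879206380082))
bail side yaw other sign [array([0.4883, 0.2965, 0.145 ]), array([0.5523, 0.3183, 0.145 ])]
[array([0.585 , 0.3174, 0.145 ]), array([0.4774, 0.2877, 0.145 ])]
side dish mask centroid 292.54047503635485 190.3097430925836 [0.5213 0.3266 0.06  ]
top dish mask centroid 234.60580204778157 251.5179180887372 [0.5158 0.3104 0.06  ]
```

View pics/c2.png

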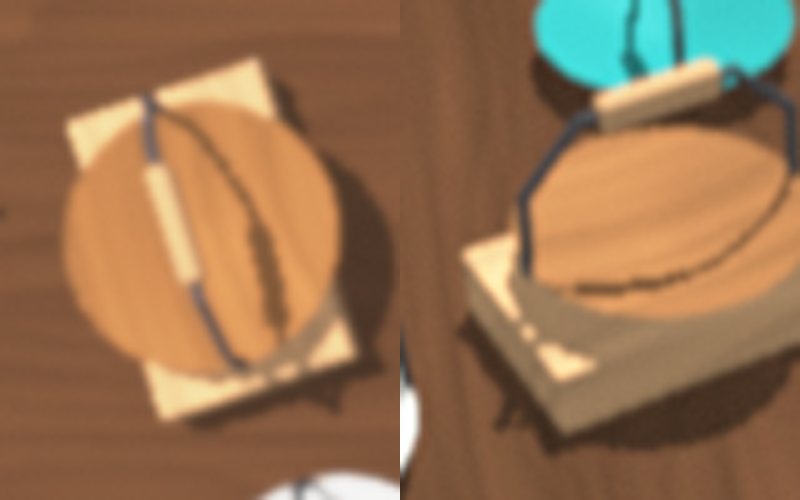

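```bash
cat > b.py <<'E'
from fit import *
X,Y=.06,.095
# riser y axis pointing +world x
R_=[("top",(X,-Y,.04),(266.2,276)),("top",(-X,-Y,.04),(228,289)),("top",(X,Y,.04),(247,216.6)),("top",(-X,Y,.04),(208.4,230)),("side",(-X,-Y,.04),(252.6,200.4)),("side",(X,-Y,.04),(273,226.4))]
G=[("top",(0,-.035,.154),(233,261.4)),("top",(0,.035,.154),(226.6,238)),("side",(0,-.035,.146),(279.8,172.4)),("side",(0,.035,.146),(303.6,164.2))]
C=[("top",(0,0,.066),(235.7,252.8))]
for n,o in (("R",R_),("G",G),("all",R_+G+C)):
    p,r=fitpts(o,[.51,.3,-1.3]);print(n,p.round(4),r.tolist())
o=[x for x in R_+G+C if x[0]=="side"];print("side",fitpts(o,[.51,.3,-1.3]))
E
python3 b.py
cat > state.py <<'E'
from h import *
def show(P,yaw):
    o=bot.get_obs(); T=R.from_quat(o["tool_rot"]); p=np.array(o["eef_pos"])
    # target: tool pointing down, closing line (tool y) at world angle yaw
    y=np.array([np.cos(yaw),np.sin(yaw),0]); best=None
    for s in (1,-1):
        t=R.from_matrix(np.c_[np.cross(s*y,[0,0,-1]),s*y,[0,0,-1]])
        w=(T.inv()*t).as_rotvec()
        print("d",(T.inv().apply(np.array(P)-p)/.05).round(3),"w",(np.degrees(w)/5).round(2))
    print(o["clock"],p.round(4),T.as_matrix().round(3).tolist(),o["joint_pos"].round(3),o["ft_force"].round(1),o["grip_width"],o["grasp_force"])
E
```

```text
R [ 0.5155  0.3055 -1.2358] [[0.0, -0.9], [0.5, -0.6], [-0.8, -0.3], [0.5, -0.7], [-1.8, 0.2], [-2.3, -0.3]]
G [ 0.5174  0.3068 -1.2781] [[0.2, -0.9], [-0.2, -1.3], [-1.4, -0.0], [-0.6, 0.4]]
all [ 0.5157  0.3059 -1.2372] [[-0.2, -0.9], [0.3, -0.7], [-0.9, -0.3], [0.4, -0.9], [-1.7, 0.1], [-2.2, -0.4], [1.0, -0.4], [-0.4, -0.6], [-1.7, 0.5], [-1.4, 0.4], [0.0, -1.4]]
side (array([ 0.52008206,  0.30629555, -1.22269554]), array([[-0.2,  0.2],
       [-0. , -0.6],
       [ 0.1,  0.3],
       [ 0.1,  0.1]]))
```

```bash
python3 -c "
from state import *
show((.4814,.0362,.16),1.226)"
```

```text
d [ 9.54  -8.512  1.646] w [ -0.    -0.   -29.42]
d [ 9.54  -8.512  1.646] w [-0.    0.    6.58]
1.6 [ 0.1139 -0.4869  0.2423] [[0.974, 0.228, -0.0], [0.228, -0.974, 0.0], [-0.0, -0.0, -1.0]] [-1.341  0.241  0.005  1.335 -0.     1.571] [ 0.8 -0.1 -0.1] 0.08558141391945955 0.0
```

Call:
{"fn": "drive_tool", "kwargs": {
  "rows": [
    {"dx": 9.54, "dy": -8.51, "dz": 1.64, "wz": -29.4, "hand": 50},
    {"dx": 9.54, "dy": -8.51, "dz": 1.64, "wz": -29.4, "hand": 50},
    {"dx": 9.54, "dy": -8.51, "dz": 1.64, "wz": -29.4, "hand": 50},
    {"dx": 9.54, "dy": -8.51, "dz": 1.64, "wz": -29.4, "hand": 50},
    {"dx": 9.54, "dy": -8.51, "dz": 1.64, "wz": -29.4, "hand": 50},
    {"dx": 9.54, "dy": -8.51, "dz": 1.64, "wz": -29.4, "hand": 50},
    {"dx": 9.54, "dy": -8.51, "dz": 1.64, "wz": -29.4, "hand": 50},
    {"dx": 9.54, "dy": -8.51, "dz": 1.64, "wz": -29.4, "hand": 50},
    {"dx": 9.54, "dy": -8.51, "dz": 1.64, "wz": -29.4, "hand": 50},
    {"dx": 9.54, "dy": -8.51, "dz": 1.64, "wz": -29.4, "hand": 50},
    {"dx": 9.54, "dy": -8.51, "dz": 1.64, "wz": -29.4, "hand": 50},
    {"dx": 9.54, "dy": -8.51, "dz": 1.64, "wz": -29.4, "hand": 50},
    {"dx": 9.54, "dy": -8.51, "dz": 1.64, "wz": -29.4, "hand": 50},
    {"dx": 9.54, "dy": -8.51, "dz": 1.64, "wz": -29.4, "hand": 50},
    {"dx": 9.54, "dy": -8.51, "dz": 1.64, "wz": -29.4, "hand": 50},
    {"dx": 9.54, "dy": -8.51, "dz": 1.64, "wz": -29.4, "hand": 50},
    {"dx": 9.54, "dy": -8.51, "dz": 1.64, "wz": -29.4, "hand": 50},
    {"dx": 9.54, "dy": -8.51, "dz": 1.64, "wz": -29.4, "hand": 50},
    {"dx": 9.54, "dy": -8.51, "dz": 1.64, "wz": -29.4, "hand": 50},
    {"dx": 9.54, "dy": -8.51, "dz": 1.64, "wz": -29.4, "hand": 50}
  ]
}}

```text
invalid input at $.rows[0]: expected keys dx, dy, dz, wx, wy, wz, hand
```

```bash
python3 -c "
from state import *
show((.4814,.0362,.047),1.226)
im=bot.camera('side')[:,:,::-1]; t=bot.camera('top')[:,:,::-1]
z=lambda im,x,y,w,h,f:cv2.resize(im[y:y+h,x:x+w],None,fx=f,fy=f,interpolation=cv2.INTER_CUBIC)
cv2.imwrite('pics/c3.png',np.hstack([z(im,240,220,130,110,3),z(t,280,200,130,110,3)]))
for c in ('side','top'): print(c,proj(c,[o:=bot.get_obs()['eef_pos']]))
"
```

```text
d [ 9.54  -8.512  3.906] w [ -0.    -0.   -29.42]
d [ 9.54  -8.512  3.906] w [-0.    0.    6.58]
1.6 [ 0.1139 -0.4869  0.2423] [[0.974, 0.228, -0.0], [0.228, -0.974, 0.0], [-0.0, -0.0, -1.0]] [-1.341  0.241  0.005  1.335 -0.     1.571] [ 0.8 -0.1 -0.1] 0.08558141391945955 0.0
side [[ 22.88035602 584.5702518 ]]
top [[534.36430177 403.81240351]]
```

View pics/c3.png

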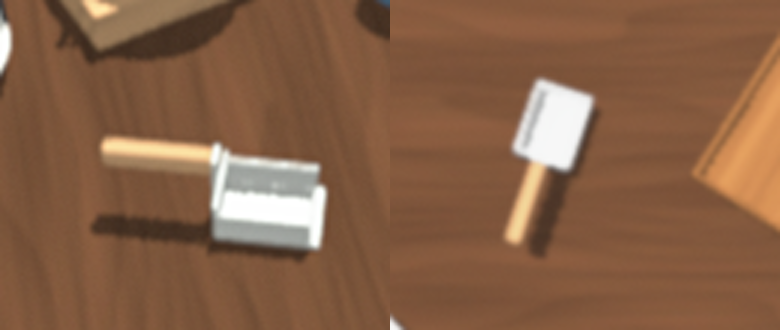

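The move was refused because every key is required, so the arm hasn't moved. The crop shows the scoop untouched (side handle x 275–312 at row 271).

Call:
{"fn": "drive_tool", "kwargs": {
  "rows": [
    {"dx": 9.54, "dy": -8.51, "dz": 1.64, "wx": 0, "wy": 0, "wz": -29.4, "hand": 50},
    {"dx": 9.54, "dy": -8.51, "dz": 1.64, "wx": 0, "wy": 0, "wz": -29.4, "hand": 50},
    {"dx": 9.54, "dy": -8.51, "dz": 1.64, "wx": 0, "wy": 0, "wz": -29.4, "hand": 50},
    {"dx": 9.54, "dy": -8.51, "dz": 1.64, "wx": 0, "wy": 0, "wz": -29.4, "hand": 50},
    {"dx": 9.54, "dy": -8.51, "dz": 1.64, "wx": 0, "wy": 0, "wz": -29.4, "hand": 50},
    {"dx": 9.54, "dy": -8.51, "dz": 1.64, "wx": 0, "wy": 0, "wz": -29.4, "hand": 50},
    {"dx": 9.54, "dy": -8.51, "dz": 1.64, "wx": 0, "wy": 0, "wz": -29.4, "hand": 50},
    {"dx": 9.54, "dy": -8.51, "dz": 1.64, "wx": 0, "wy": 0, "wz": -29.4, "hand": 50},
    {"dx": 9.54, "dy": -8.51, "dz": 1.64, "wx": 0, "wy": 0, "wz": -29.4, "hand": 50},
    {"dx": 9.54, "dy": -8.51, "dz": 1.64, "wx": 0, "wy": 0, "wz": -29.4, "hand": 50},
    {"dx": 9.54, "dy": -8.51, "dz": 1.64, "wx": 0, "wy": 0, "wz": -29.4, "hand": 50},
    {"dx": 9.54, "dy": -8.51, "dz": 1.64, "wx": 0, "wy": 0, "wz": -29.4, "hand": 50},
    {"dx": 9.54, "dy": -8.51, "dz": 1.64, "wx": 0, "wy": 0, "wz": -29.4, "hand": 50},
    {"dx": 9.54, "dy": -8.51, "dz": 1.64, "wx": 0, "wy": 0, "wz": -29.4, "hand": 50},
    {"dx": 9.54, "dy": -8.51, "dz": 1.64, "wx": 0, "wy": 0, "wz": -29.4, "hand": 50},
    {"dx": 9.54, "dy": -8.51, "dz": 1.64, "wx": 0, "wy": 0, "wz": -29.4, "hand": 50},
    {"dx": 9.54, "dy": -8.51, "dz": 1.64, "wx": 0, "wy": 0, "wz": -29.4, "hand": 50},
    {"dx": 9.54, "dy": -8.51, "dz": 1.64, "wx": 0, "wy": 0, "wz": -29.4, "hand": 50},
    {"dx": 9.54, "dy": -8.51, "dz": 1.64, "wx": 0, "wy": 0, "wz": -29.4, "hand": 50},
    {"dx": 9.54, "dy": -8.51, "dz": 1.64, "wx": 0, "wy": 0, "wz": -29.4, "hand": 50}
  ]
}}

```text
clock: 3.7
eef_pos: [0.4814, 0.0361, 0.1604]
tool_rot: [0.173, 0.985, 0.0, 0.0]
ft_force: [-0.6, -0.4, -0.6]
grip_width: 0.0501
grasp_force: 0.0
```

```bash
python3 -c "
from state import *
show((.4814,.0362,.047),1.226)
"
```

```text
d [2.000e-03 2.000e-03 2.267e+00] w [ 0.    0.   -0.04]
d [2.000e-03 2.000e-03 2.267e+00] w [ 0.   -0.   35.96]
3.7 [0.4814 0.0361 0.1604] [[-0.94, 0.341, 0.0], [0.341, 0.94, 0.0], [-0.0, 0.0, -1.0]] [ 0.075  0.26  -0.19   1.12   0.     0.423] [-0.6 -0.4 -0.6] 0.050098371862562205 0.0
```

Call:
{"fn": "drive_tool", "kwargs": {
  "rows": [
    {"dx": 0, "dy": 0, "dz": 0.6, "wx": 0, "wy": 0, "wz": 0, "hand": 40},
    {"dx": 0, "dy": 0, "dz": 1.2, "wx": 0, "wy": 0, "wz": 0, "hand": 40},
    {"dx": 0, "dy": 0, "dz": 1.7, "wx": 0, "wy": 0, "wz": 0, "hand": 40},
    {"dx": 0, "dy": 0, "dz": 2.1, "wx": 0, "wy": 0, "wz": 0, "hand": 40},
    {"dx": 0, "dy": 0, "dz": 2.27, "wx": 0, "wy": 0, "wz": 0, "hand": 40},
    {"dx": 0, "dy": 0, "dz": 2.27, "wx": 0, "wy": 0, "wz": 0, "hand": 36},
    {"dx": 0, "dy": 0, "dz": 2.27, "wx": 0, "wy": 0, "wz": 0, "hand": 30},
    {"dx": 0, "dy": 0, "dz": 2.27, "wx": 0, "wy": 0, "wz": 0, "hand": 24},
    {"dx": 0, "dy": 0, "dz": 2.27, "wx": 0, "wy": 0, "wz": 0, "hand": 18},
    {"dx": 0, "dy": 0, "dz": 2.27, "wx": 0, "wy": 0, "wz": 0, "hand": 12},
    {"dx": 0, "dy": 0, "dz": 2.27, "wx": 0, "wy": 0, "wz": 0, "hand": 5},
    {"dx": 0, "dy": 0, "dz": 2.27, "wx": 0, "wy": 0, "wz": 0, "hand": 5},
    {"dx": 0, "dy": 0, "dz": 2.27, "wx": 0, "wy": 0, "wz": 0, "hand": 5},
    {"dx": 0, "dy": 0, "dz": 2.27, "wx": 0, "wy": 0, "wz": 0, "hand": 5}
  ]
}}

```text
clock: 5.1
eef_pos: [0.4822, 0.0362, 0.0478]
tool_rot: [0.172, 0.985, 0.0, 0.001]
ft_force: [-0.0, 0.5, 7.1]
grip_width: 0.0148
grasp_force: 58.9
```

Call:
{"fn": "drive_tool", "kwargs": {
  "rows": [
    {"dx": 0, "dy": 0, "dz": -0.2, "wx": 0, "wy": 0, "wz": 0, "hand": 5},
    {"dx": 0, "dy": 0, "dz": -0.6, "wx": 0, "wy": 0, "wz": 0, "hand": 5},
    {"dx": 0, "dy": 0, "dz": -1.0, "wx": 0, "wy": 0, "wz": 0, "hand": 5},
    {"dx": 0, "dy": 0, "dz": -1.4, "wx": 0, "wy": 0, "wz": 0, "hand": 5},
    {"dx": 0, "dy": 0, "dz": -1.6, "wx": 0, "wy": 0, "wz": 0, "hand": 5},
    {"dx": 0, "dy": 0, "dz": -1.6, "wx": 0, "wy": 0, "wz": 0, "hand": 5},
    {"dx": 0, "dy": 0, "dz": -1.6, "wx": 0, "wy": 0, "wz": 0, "hand": 5}
  ]
}}

```text
clock: 5.8
eef_pos: [0.481, 0.0361, 0.1263]
tool_rot: [0.172, 0.985, -0.0, -0.0]
ft_force: [-0.2, -0.6, -1.6]
grip_width: 0.0152
grasp_force: 58.5
```

```bash
python3 -c "
from state import *
show((.4814,.0362,.047),1.226)
im=bot.camera('side')[:,:,::-1]; t=bot.camera('top')[:,:,::-1]
z=lambda im,x,y,w,h,f:cv2.resize(im[y:y+h,x:x+w],None,fx=f,fy=f,interpolation=cv2.INTER_CUBIC)
cv2.imwrite('pics/c4.png',np.hstack([z(im,240,190,130,110,3),z(t,280,200,130,110,3)]))
from fit import *
o=bot.get_obs()
for c,n in (('side',(330,260)),('top',(331,252))):
  g=mask(c,'scoop',n)
  if g is not None:
    ys,xs=np.nonzero(g);print(c,xs.min(),xs.max(),ys.min(),ys.max())
print('expected lip etc',[proj(c,[[.4814+.115*.9412,.0362-.115*.338,z]]).round(1).tolist() for c in('side','top') for z in (.08,)])
"
```

```text
d [-0.008  0.006  1.587] w [-0.   -0.01 -0.02]
d [-0.008  0.006  1.587] w [-1.000e-02  1.000e-02  3.598e+01]
5.8 [0.481  0.0361 0.1263] [[-0.941, 0.339, -0.001], [0.339, 0.941, -0.0], [0.001, -0.0, -1.0]] [ 0.075  0.292 -0.244  1.036  0.     0.421] [-0.2 -0.6 -1.6] 0.015180314361187427 58.4732848405838
side 270 348 241 279
expected lip etc [[[347.8, 269.7]], [[339.3, 225.8]]]
```

View pics/c4.png

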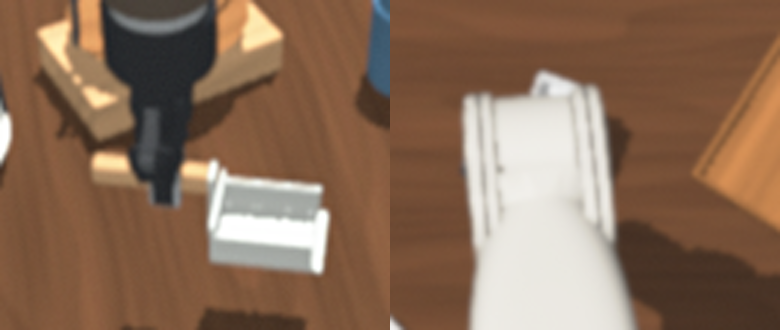

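```bash
cat > c.py <<'E'
from fit import *
M=np.array([[-129,0,55],[37,-29,0],[-40,-29,0],[34,-29,28],[34,29,28],[-40,29,36]])/1e3-[-.075,0,.055]
A=np.array([(274,270),(346.7,302.7),(311,300),(348.7,282.3),(346.3,275),(312.3,268.3)])
B=np.array([(271,245),(347,280.7),(310.3,276.7),(349,260.7),(347,251.7),(311.7,243.3)])
for uv,z in ((A,.055),(B,.1335)):
    for pf in (0,1):
        f=lambda p:(proj("side",R.from_euler("zy",[p[2],p[3]*pf]).apply(M)+[p[0],p[1],z])-uv).ravel()
        r=least_squares(f,[.48,.036,-.34,0]);print(r.x.round(4),r.fun.reshape(-1,2).round(1).tolist())
E
python3 c.py
```

```text
[ 0.4842  0.0357 -0.2425  0.    ] [[0.2, 1.5], [-0.1, -4.2], [2.1, -2.3], [-2.9, 8.4], [-0.8, -3.5], [1.7, 0.2]]
[ 0.4866  0.0358 -0.1897  0.0726] [[1.0, 1.1], [-0.5, -4.1], [2.1, -2.4], [-2.4, 8.5], [-1.6, -3.1], [1.4, 0.3]]
[ 0.4832  0.0377 -0.2704  0.    ] [[-0.0, 1.0], [0.1, -4.2], [1.4, -1.8], [-2.8, 7.1], [-0.3, -3.3], [1.7, 1.2]]
[ 0.4857  0.0379 -0.2088  0.0773] [[0.9, 0.5], [-0.3, -4.1], [1.4, -1.8], [-2.1, 7.1], [-1.3, -2.8], [1.3, 1.3]]
```

```bash
cat >> state.py <<'E'
TR=(np.array([.5489,-.248,0]),-.583)
def tray(x,y,z): return TR[0]+R.from_euler("z",TR[1]).apply([x,y,z])
E
python3 -c "
from state import *
show(tray(-.123,.019,.12),.988)"
```

```text
d [-0.905 -3.936  0.122] w [-0.01 -0.02  2.71]
d [-0.905 -3.936  0.122] w [ 2.000e-02 -1.000e-02 -3.329e+01]
6.1 [0.4809 0.0361 0.126 ] [[-0.941, 0.339, -0.002], [0.339, 0.941, -0.0], [0.002, -0.001, -1.0]] [ 0.075  0.293 -0.244  1.036  0.     0.421] [ 0.2 -0.7 -1.2] 0.015012591717559228 58.47329378128052
```

Call:
{"fn": "drive_tool", "kwargs": {
  "rows": [
    {"dx": -0.1, "dy": -0.4, "dz": 0, "wx": 0, "wy": 0, "wz": 0.3, "hand": 5},
    {"dx": -0.25, "dy": -1.1, "dz": 0, "wx": 0, "wy": 0, "wz": 0.8, "hand": 5},
    {"dx": -0.4, "dy": -1.8, "dz": 0, "wx": 0, "wy": 0, "wz": 1.3, "hand": 5},
    {"dx": -0.57, "dy": -2.5, "dz": 0.1, "wx": 0, "wy": 0, "wz": 1.8, "hand": 5},
    {"dx": -0.73, "dy": -3.2, "dz": 0.1, "wx": 0, "wy": 0, "wz": 2.3, "hand": 5},
    {"dx": -0.85, "dy": -3.7, "dz": 0.1, "wx": 0, "wy": 0, "wz": 2.6, "hand": 5},
    {"dx": -0.905, "dy": -3.935, "dz": 0.1, "wx": 0, "wy": 0, "wz": 2.71, "hand": 5},
    {"dx": -0.905, "dy": -3.935, "dz": 0.1, "wx": 0, "wy": 0, "wz": 2.71, "hand": 5},
    {"dx": -0.905, "dy": -3.935, "dz": 0.1, "wx": 0, "wy": 0, "wz": 2.71, "hand": 5}
  ]
}}

```text
clock: 7.0
eef_pos: [0.4572, -0.1636, 0.1216]
tool_rot: [0.287, 0.958, 0.0, -0.0]
ft_force: [1.0, 0.0, -1.4]
grip_width: 0.0148
grasp_force: 58.7
```

```bash
python3 -c "
from state import *
show(tray(-.123,.019,.053),.988)
im=bot.camera('side')[:,:,::-1]
cv2.imwrite('pics/c5.png',cv2.resize(im[300:460,230:440],None,fx=3.6,fy=3.6,interpolation=cv2.INTER_CUBIC))
"
```

```text
d [-0.002 -0.02   1.372] w [ 0.01 -0.01  0.01]
d [-0.002 -0.02   1.372] w [ 2.000e-02  1.000e-02 -3.599e+01]
7.0 [ 0.4572 -0.1636  0.1216] [[-0.835, 0.55, -0.0], [0.55, 0.835, 0.001], [0.001, 0.001, -1.0]] [-3.440e-01  3.030e-01 -2.420e-01  1.026e+00  1.000e-03  2.380e-01] [ 1.   0.  -1.4] 0.014819537913707477 58.65410327911377
```

View pics/c5.png

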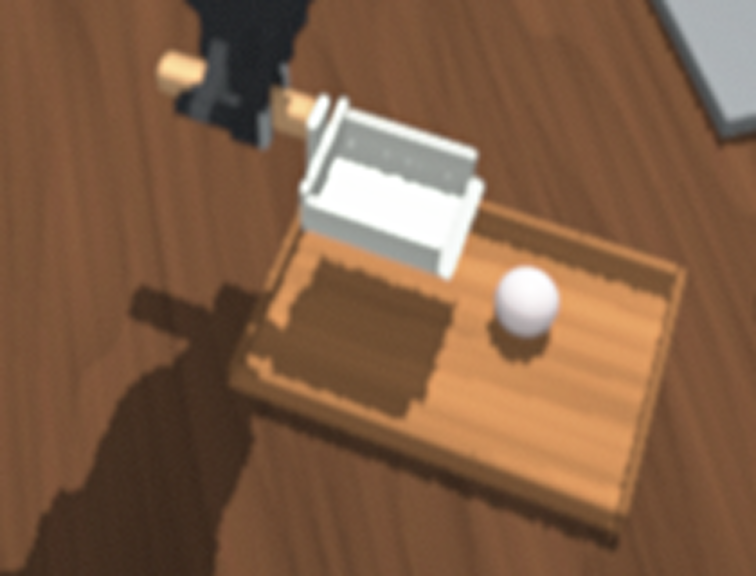

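Side view: the scoop is above the tray behind the ball, lip corner at pixel (354,377), ball at (376,384). I'll compare this with the projected pose.

```bash
python3 -c "
from state import *
o=bot.get_obs();T=R.from_quat(o['tool_rot'])
M=np.array([[40,-29,0],[34,29,28],[-40,-29,0],[-40,29,36]])/1e3-[-.075,0,.0478]
W=T.apply(M*[-1,1,-1])+o['eef_pos']
uv=np.array([[353.6,376.9],[361.9,342.2],[314.7,363.3],[325,328]])
print(proj('side',W).round(1).tolist(),W[0])
for w,p in zip(W,uv): print((R.from_euler('z',.583).apply(ray('side',*p,w[2])-w)*1e3).round(1))
"
```

```text
[[354.6, 377.0], [362.1, 341.5], [313.4, 362.7], [324.7, 326.9]] [ 0.53745084 -0.25061014  0.07375627]
[-1.7 -0.4 -0. ]
[ 0.2 -1.5  0. ]
[ 2.8 -0.3  0. ]
[ 1.5 -2.1 -0. ]
```

Call:
{"fn": "drive_tool", "kwargs": {
  "rows": [
    {"dx": 0, "dy": 0, "dz": 0.3, "wx": 0, "wy": 0, "wz": 0, "hand": 5},
    {"dx": 0, "dy": 0, "dz": 0.7, "wx": 0, "wy": 0, "wz": 0, "hand": 5},
    {"dx": 0, "dy": 0, "dz": 1.0, "wx": 0, "wy": 0, "wz": 0, "hand": 5},
    {"dx": 0, "dy": 0, "dz": 1.2, "wx": 0, "wy": 0, "wz": 0, "hand": 5},
    {"dx": 0, "dy": 0, "dz": 1.3, "wx": 0, "wy": 0, "wz": 0, "hand": 5},
    {"dx": 0, "dy": 0, "dz": 1.35, "wx": 0, "wy": 0, "wz": 0, "hand": 5},
    {"dx": 0, "dy": 0, "dz": 1.38, "wx": 0, "wy": 0, "wz": 0, "hand": 5},
    {"dx": 0, "dy": 0, "dz": 1.38, "wx": 0, "wy": 0, "wz": 0, "hand": 5}
  ]
}}

```text
clock: 7.85
eef_pos: [0.4578, -0.1644, 0.0533]
tool_rot: [0.287, 0.958, 0.0, 0.001]
ft_force: [-0.4, -0.0, -1.7]
grip_width: 0.015
grasp_force: 58.7
```

Call:
{"fn": "drive_tool", "kwargs": {
  "rows": [
    {"dx": -0.05, "dy": 0, "dz": 0.01, "wx": 0, "wy": 0, "wz": 0, "hand": 5},
    {"dx": -0.12, "dy": 0, "dz": 0.01, "wx": 0, "wy": 0, "wz": 0, "hand": 5},
    {"dx": -0.2, "dy": 0, "dz": 0.01, "wx": 0, "wy": 0, "wz": 0, "hand": 5},
    {"dx": -0.28, "dy": 0, "dz": 0.01, "wx": 0, "wy": 0, "wz": 0, "hand": 5},
    {"dx": -0.36, "dy": 0, "dz": 0.01, "wx": 0, "wy": 0, "wz": 0, "hand": 5},
    {"dx": -0.44, "dy": 0, "dz": 0.01, "wx": 0, "wy": 0, "wz": 0, "hand": 5},
    {"dx": -0.52, "dy": 0, "dz": 0.01, "wx": 0, "wy": 0, "wz": 0, "hand": 5},
    {"dx": -0.6, "dy": 0, "dz": 0.01, "wx": 0, "wy": 0, "wz": 0, "hand": 5},
    {"dx": -0.68, "dy": 0, "dz": 0.01, "wx": 0, "wy": 0, "wz": 0, "hand": 5},
    {"dx": -0.76, "dy": 0, "dz": 0.01, "wx": 0, "wy": 0, "wz": 0, "hand": 5},
    {"dx": -0.84, "dy": 0, "dz": 0.01, "wx": 0, "wy": 0, "wz": 0, "hand": 5},
    {"dx": -0.92, "dy": 0, "dz": 0.01, "wx": 0, "wy": 0, "wz": 0, "hand": 5},
    {"dx": -1.0, "dy": 0, "dz": 0.01, "wx": 0, "wy": 0, "wz": 0, "hand": 5},
    {"dx": -1.08, "dy": 0, "dz": 0.01, "wx": 0, "wy": 0, "wz": 0, "hand": 5},
    {"dx": -1.16, "dy": 0, "dz": 0.01, "wx": 0, "wy": 0, "wz": 0, "hand": 5},
    {"dx": -1.24, "dy": 0, "dz": 0.01, "wx": 0, "wy": 0, "wz": 0, "hand": 5},
    {"dx": -1.32, "dy": 0, "dz": 0.01, "wx": 0, "wy": 0, "wz": 0, "hand": 5},
    {"dx": -1.4, "dy": 0, "dz": 0.01, "wx": 0, "wy": 0, "wz": 0, "hand": 5},
    {"dx": -1.46, "dy": 0, "dz": 0.01, "wx": 0, "wy": 0, "wz": 0, "hand": 5},
    {"dx": -1.5, "dy": 0, "dz": 0.01, "wx": 0, "wy": 0, "wz": 0, "hand": 5}
  ]
}}

```text
clock: 9.85
eef_pos: [0.5202, -0.2058, 0.053]
tool_rot: [0.287, 0.958, 0.0, 0.0]
ft_force: [-4.3, 3.0, 5.8]
grip_width: 0.0148
grasp_force: 59.6
```

```bash
python3 -c "
from state import *
im=bot.camera('side')[:,:,::-1]
print([(d['score'],np.round(d['extent'],1)) for d in bot.look_for('side','ball_center')])
cv2.imwrite('pics/c6.png',cv2.resize(im[320:460,290:440],None,fx=4,fy=4,interpolation=cv2.INTER_CUBIC))
"
```

```text
[(0.65, array([408.1, 470.6,  33.1,  18.8])), (0.58, array([397.4, 389.4,  18.3,  17.6]))]
```

View pics/c6.png

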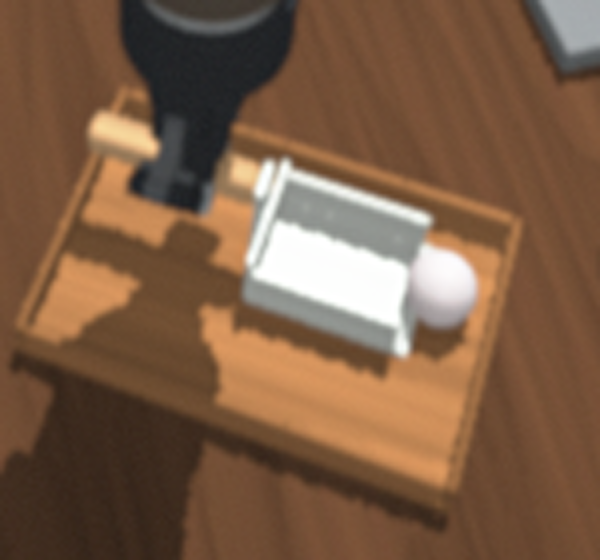

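The ball, at crop (443,288), is centred in the scoop's mouth and nearly at the end wall. I'll carry on up to the wall.

Call:
{"fn": "drive_tool", "kwargs": {
  "rows": [
    {"dx": -0.05, "dy": 0, "dz": 0, "wx": 0, "wy": 0, "wz": 0, "hand": 5},
    {"dx": -0.1, "dy": 0, "dz": 0, "wx": 0, "wy": 0, "wz": 0, "hand": 5},
    {"dx": -0.16, "dy": 0, "dz": 0, "wx": 0, "wy": 0, "wz": 0, "hand": 5},
    {"dx": -0.22, "dy": 0, "dz": 0, "wx": 0, "wy": 0, "wz": 0, "hand": 5},
    {"dx": -0.28, "dy": 0, "dz": 0, "wx": 0, "wy": 0, "wz": 0, "hand": 5},
    {"dx": -0.34, "dy": 0, "dz": 0, "wx": 0, "wy": 0, "wz": 0, "hand": 5},
    {"dx": -0.4, "dy": 0, "dz": 0, "wx": 0, "wy": 0, "wz": 0, "hand": 5},
    {"dx": -0.46, "dy": 0, "dz": 0, "wx": 0, "wy": 0, "wz": 0, "hand": 5},
    {"dx": -0.52, "dy": 0, "dz": 0, "wx": 0, "wy": 0, "wz": 0, "hand": 5},
    {"dx": -0.56, "dy": 0, "dz": 0, "wx": 0, "wy": 0, "wz": 0, "hand": 5},
    {"dx": -0.6, "dy": 0, "dz": 0, "wx": 0, "wy": 0, "wz": 0, "hand": 5},
    {"dx": -0.6, "dy": 0, "dz": 0, "wx": 0, "wy": 0, "wz": 0, "hand": 5}
  ]
}}

```text
clock: 11.15
eef_pos: [0.5453, -0.2224, 0.053]
tool_rot: [0.287, 0.958, 0.0, 0.0]
ft_force: [-2.0, 2.0, 4.9]
grip_width: 0.0145
grasp_force: 59.5
```

```bash
python3 -c "
from state import *
im=bot.camera('side')[:,:,::-1]
show(tray(-.015,.019,.053),.988)
L=bot.look_for('side','ball_center');print([(d['score'],np.round(d['extent'],1)) for d in L])
o=bot.get_obs()
for d in L: print(R.from_euler('z',.583).apply(ray('side',*d['extent'][:2],.024)-TR[0]).round(4))
print(R.from_euler('z',.583).apply(o['eef_pos']-TR[0]))
cv2.imwrite('pics/c7.png',cv2.resize(im[320:460,290:440],None,fx=4,fy=4,interpolation=cv2.INTER_CUBIC))
"
```

```text
d [-0.043 -0.009  0.001] w [ 0.    0.01 -0.  ]
d [-0.043 -0.009  0.001] w [ 1.0e-02 -1.0e-02  3.6e+01]
11.2 [ 0.5453 -0.2223  0.0531] [[-0.835, 0.55, 0.001], [0.55, 0.835, -0.0], [-0.001, 0.0, -1.0]] [-0.387  0.555 -0.04   0.975  0.     0.196] [-2.4  2.   5.1] 0.015014529465902982 59.508200883865356
[(0.72, array([407.7, 470.4,  31. ,  17.1])), (0.69, array([391.5, 386. ,  19.3,  17.4])), (0.58, array([455.9, 373.9,  24.9,  23.9])), (0.55, array([354.2, 394.9, 125.8, 109.6])), (0.48, array([283.6, 204.7,  44. ,  17.6]))]
[ 0.1205 -0.1102  0.024 ]
[0.0572 0.0258 0.024 ]
[0.1672 0.0954 0.024 ]
[-0.0032 -0.0168  0.024 ]
[-0.3565  0.4386  0.024 ]
[-0.0171418   0.01946469  0.05304928]
```

The ball is now in the pan: tray x 0.057, with the lip at 0.098. Lifting straight up.

Call:
{"fn": "drive_tool", "kwargs": {
  "rows": [
    {"dx": 0, "dy": 0, "dz": -0.1, "wx": 0, "wy": 0, "wz": 0, "hand": 5},
    {"dx": 0, "dy": 0, "dz": -0.3, "wx": 0, "wy": 0, "wz": 0, "hand": 5},
    {"dx": 0, "dy": 0, "dz": -0.6, "wx": 0, "wy": 0, "wz": 0, "hand": 5},
    {"dx": 0, "dy": 0, "dz": -0.9, "wx": 0, "wy": 0, "wz": 0, "hand": 5},
    {"dx": 0, "dy": 0, "dz": -1.2, "wx": 0, "wy": 0, "wz": 0, "hand": 5},
    {"dx": 0, "dy": 0, "dz": -1.6, "wx": 0, "wy": 0, "wz": 0, "hand": 5},
    {"dx": 0, "dy": 0, "dz": -2.0, "wx": 0, "wy": 0, "wz": 0, "hand": 5},
    {"dx": 0, "dy": 0, "dz": -2.25, "wx": 0, "wy": 0, "wz": 0, "hand": 5},
    {"dx": 0, "dy": 0, "dz": -2.35, "wx": 0, "wy": 0, "wz": 0, "hand": 5},
    {"dx": 0, "dy": 0, "dz": -2.35, "wx": 0, "wy": 0, "wz": 0, "hand": 5},
    {"dx": 0, "dy": 0, "dz": -2.35, "wx": 0, "wy": 0, "wz": 0, "hand": 5}
  ]
}}

```text
clock: 12.35
eef_pos: [0.5444, -0.2219, 0.1689]
tool_rot: [0.287, 0.958, 0.0, -0.001]
ft_force: [-0.1, -0.5, -1.7]
grip_width: 0.0151
grasp_force: 58.6
```

```bash
cat >> state.py <<'E'
DR=(np.array([.517,.306,0]),-1.237)
def dish(x,y,z): return DR[0]+R.from_euler("z",DR[1]).apply([x,y,z])
E
python3 -c "
from state import *
im=bot.camera('side')[:,:,::-1]
L=bot.look_for('side','ball_center');print([(d['score'],np.round(d['extent'],1)) for d in L])
o=bot.get_obs()
for d in L: print(R.from_quat(o['tool_rot']).inv().apply(ray('side',*d['extent'][:2],.142)-o['eef_pos']).round(4))
show(dish(.24,0,.17),3.476)
"
```

```text
[(0.88, array([407. , 470.4,  33.3,  19.1])), (0.74, array([397.5, 351.4,  21.3,  18.4])), (0.61, array([454.8, 373. ,  23.8,  26.3]))]
[-0.1312 -0.1735  0.0263]
[-0.0718  0.0078  0.0263]
[-0.1699  0.0024  0.0261]
d [ 2.454  5.593 -0.027] w [ 3.000e-02 -2.000e-02 -2.851e+01]
d [ 2.454  5.593 -0.027] w [-0.01 -0.02  7.49]
12.45 [ 0.5442 -0.2218  0.1685] [[-0.835, 0.55, -0.002], [0.55, 0.835, 0.001], [0.002, -0.0, -1.0]] [-0.387  0.454  0.118  1.237  0.     0.196] [ 1.  -0.4 -1.7] 0.015055369081301846 58.61189782619476
```

Call:
{"fn": "drive_tool", "kwargs": {
  "rows": [
    {"dx": 0.05, "dy": 0.11, "dz": 0, "wx": 0, "wy": 0, "wz": -0.57, "hand": 5},
    {"dx": 0.12, "dy": 0.28, "dz": 0, "wx": 0, "wy": 0, "wz": -1.4, "hand": 5},
    {"dx": 0.25, "dy": 0.56, "dz": 0, "wx": 0, "wy": 0, "wz": -2.85, "hand": 5},
    {"dx": 0.37, "dy": 0.84, "dz": 0, "wx": 0, "wy": 0, "wz": -4.3, "hand": 5},
    {"dx": 0.52, "dy": 1.17, "dz": 0, "wx": 0, "wy": 0, "wz": -6, "hand": 5},
    {"dx": 0.66, "dy": 1.51, "dz": 0, "wx": 0, "wy": 0, "wz": -7.7, "hand": 5},
    {"dx": 0.81, "dy": 1.85, "dz": 0, "wx": 0, "wy": 0, "wz": -9.4, "hand": 5},
    {"dx": 0.96, "dy": 2.18, "dz": 0, "wx": 0, "wy": 0, "wz": -11.1, "hand": 5},
    {"dx": 1.1, "dy": 2.52, "dz": 0, "wx": 0, "wy": 0, "wz": -12.8, "hand": 5},
    {"dx": 1.25, "dy": 2.85, "dz": 0, "wx": 0, "wy": 0, "wz": -14.5, "hand": 5},
    {"dx": 1.4, "dy": 3.19, "dz": 0, "wx": 0, "wy": 0, "wz": -16.2, "hand": 5},
    {"dx": 1.55, "dy": 3.52, "dz": 0, "wx": 0, "wy": 0, "wz": -17.9, "hand": 5},
    {"dx": 1.69, "dy": 3.86, "dz": 0, "wx": 0, "wy": 0, "wz": -19.6, "hand": 5},
    {"dx": 1.84, "dy": 4.19, "dz": 0, "wx": 0, "wy": 0, "wz": -21.3, "hand": 5},
    {"dx": 1.99, "dy": 4.53, "dz": 0, "wx": 0, "wy": 0, "wz": -23, "hand": 5},
    {"dx": 2.13, "dy": 4.87, "dz": 0, "wx": 0, "wy": 0, "wz": -24.7, "hand": 5},
    {"dx": 2.26, "dy": 5.15, "dz": 0, "wx": 0, "wy": 0, "wz": -26.2, "hand": 5},
    {"dx": 2.36, "dy": 5.37, "dz": 0, "wx": 0, "wy": 0, "wz": -27.4, "hand": 5},
    {"dx": 2.43, "dy": 5.54, "dz": 0, "wx": 0, "wy": 0, "wz": -28.2, "hand": 5},
    {"dx": 2.45, "dy": 5.59, "dz": 0, "wx": 0, "wy": 0, "wz": -28.5, "hand": 5}
  ]
}}

```text
clock: 14.45
eef_pos: [0.5961, 0.0796, 0.1688]
tool_rot: [0.815, -0.579, -0.001, 0.0]
ft_force: [-0.6, 1.1, -2.4]
grip_width: 0.015
grasp_force: 58.6
```

```bash
python3 -c "
from state import *
show(dish(.130,0,.135),3.476)
im=bot.camera('side')[:,:,::-1]
cv2.imwrite('pics/c8.png',cv2.resize(im[120:270,240:420],None,fx=4,fy=4,interpolation=cv2.INTER_CUBIC))
o=bot.get_obs();T=R.from_quat(o['tool_rot'])
M=np.array([[40,-29,0],[40,29,0],[34,-29,28],[34,29,28],[-40,-29,0],[-40,29,36]])/1e3-[-.075,0,.0478]
print(((proj('side',T.apply(M*[-1,1,-1])+o['eef_pos'])-[240,120])*4).round().tolist())
"
```

```text
d [-2.196  0.006  0.677] w [0.02 0.   0.02]
d [-2.196  0.006  0.677] w [-0.000e+00  3.000e-02 -3.598e+01]
14.45 [0.5961 0.0796 0.1688] [[0.33, -0.944, -0.001], [-0.944, -0.33, -0.0], [-0.0, 0.001, -1.0]] [ 0.133  0.48   0.16   1.252 -0.    -1.774] [-0.6  1.1 -2.4] 0.014986684021803146 58.60078990459442
[[345.0, 316.0], [263.0, 348.0], [351.0, 285.0], [267.0, 317.0], [417.0, 390.0], [333.0, 377.0]]
```

View pics/c8.png

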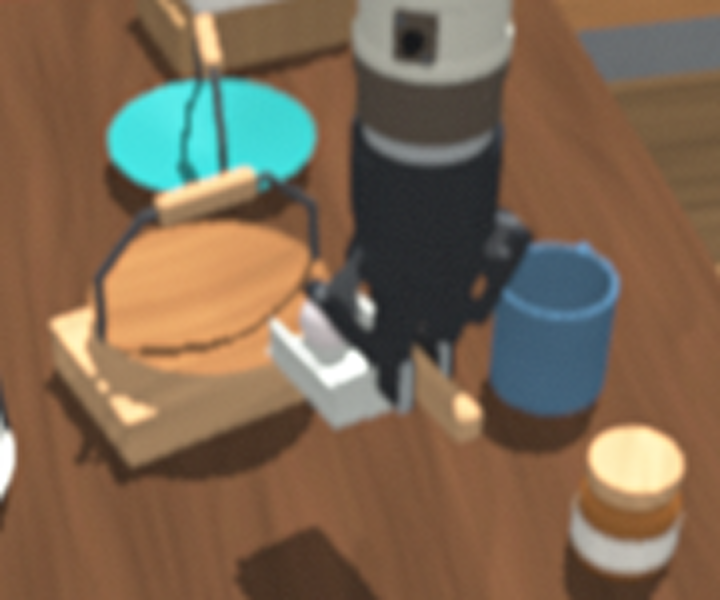

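Side crop: the ball sits in the pan at (325,330). The scoop faces the dish across the bail, clear of the mug. Advancing over the dish.

Call:
{"fn": "drive_tool", "kwargs": {
  "rows": [
    {"dx": -0.05, "dy": 0, "dz": 0.02, "wx": 0, "wy": 0, "wz": 0, "hand": 5},
    {"dx": -0.15, "dy": 0, "dz": 0.05, "wx": 0, "wy": 0, "wz": 0, "hand": 5},
    {"dx": -0.32, "dy": 0, "dz": 0.1, "wx": 0, "wy": 0, "wz": 0, "hand": 5},
    {"dx": -0.52, "dy": 0, "dz": 0.15, "wx": 0, "wy": 0, "wz": 0, "hand": 5},
    {"dx": -0.72, "dy": 0, "dz": 0.22, "wx": 0, "wy": 0, "wz": 0, "hand": 5},
    {"dx": -0.92, "dy": 0, "dz": 0.28, "wx": 0, "wy": 0, "wz": 0, "hand": 5},
    {"dx": -1.12, "dy": 0, "dz": 0.35, "wx": 0, "wy": 0, "wz": 0, "hand": 5},
    {"dx": -1.32, "dy": 0, "dz": 0.42, "wx": 0, "wy": 0, "wz": 0, "hand": 5},
    {"dx": -1.52, "dy": 0, "dz": 0.49, "wx": 0, "wy": 0, "wz": 0, "hand": 5},
    {"dx": -1.7, "dy": 0, "dz": 0.55, "wx": 0, "wy": 0, "wz": 0, "hand": 5},
    {"dx": -1.87, "dy": 0, "dz": 0.6, "wx": 0, "wy": 0, "wz": 0, "hand": 5},
    {"dx": -2.01, "dy": 0, "dz": 0.64, "wx": 0, "wy": 0, "wz": 0, "hand": 5},
    {"dx": -2.12, "dy": 0, "dz": 0.67, "wx": 0, "wy": 0, "wz": 0, "hand": 5},
    {"dx": -2.18, "dy": 0, "dz": 0.67, "wx": 0, "wy": 0, "wz": 0, "hand": 5},
    {"dx": -2.2, "dy": 0, "dz": 0.67, "wx": 0, "wy": 0, "wz": 0, "hand": 5},
    {"dx": -2.2, "dy": 0, "dz": 0.67, "wx": 0, "wy": 0, "wz": 0, "hand": 5}
  ]
}}

```text
clock: 16.1
eef_pos: [0.5606, 0.1826, 0.1365]
tool_rot: [0.815, -0.58, 0.0, -0.0]
ft_force: [0.2, 0.4, -1.4]
grip_width: 0.0154
grasp_force: 58.6
```

```bash
python3 -c "
from state import *
show(dish(.130,0,.135),3.476)
# tilt plan: scoop frame with x=-tool x, z=-tool z, y=tool y ; lip fixed, dropping
g=np.array([-.115,.0478])
for a in (0,5,10,15,20,25,30,35,40,45):
    t=np.radians(a); x=g[0]*np.cos(t)+g[1]*np.sin(t); z=-g[0]*np.sin(t)+g[1]*np.cos(t)
    dx=x-g[0]; dz=z-g[1]-.012*a/40
    print(a,'dx',round(-dx/.05,3),'dz',round(-dz/.05,3))
"
```

```text
d [-0.018  0.015  0.029] w [-0.   -0.   -0.01]
d [-0.018  0.015  0.029] w [-0.000e+00  1.000e-02  3.599e+01]
16.1 [0.5606 0.1826 0.1365] [[0.327, -0.945, 0.0], [-0.945, -0.327, -0.0], [0.0, -0.0, -1.0]] [ 0.315  0.478  0.07   1.162 -0.    -1.589] [ 0.2  0.4 -1.4] 0.015393672983578983 58.59426498413086
0 dx -0.0 dz -0.0
5 dx -0.092 dz -0.167
10 dx -0.201 dz -0.325
15 dx -0.326 dz -0.473
20 dx -0.466 dz -0.609
25 dx -0.62 dz -0.732
30 dx -0.786 dz -0.842
35 dx -0.964 dz -0.936
40 dx -1.153 dz -1.015
45 dx -1.35 dz -1.076
```

Call:
{"fn": "drive_tool", "kwargs": {
  "rows": [
    {"dx": -0.043, "dy": 0, "dz": -0.084, "wx": 0, "wy": 0.5, "wz": 0, "hand": 5},
    {"dx": -0.092, "dy": 0, "dz": -0.167, "wx": 0, "wy": 1.0, "wz": 0, "hand": 5},
    {"dx": -0.144, "dy": 0, "dz": -0.247, "wx": 0, "wy": 1.5, "wz": 0, "hand": 5},
    {"dx": -0.201, "dy": 0, "dz": -0.325, "wx": 0, "wy": 2.0, "wz": 0, "hand": 5},
    {"dx": -0.262, "dy": 0, "dz": -0.4, "wx": 0, "wy": 2.5, "wz": 0, "hand": 5},
    {"dx": -0.326, "dy": 0, "dz": -0.473, "wx": 0, "wy": 3.0, "wz": 0, "hand": 5},
    {"dx": -0.395, "dy": 0, "dz": -0.542, "wx": 0, "wy": 3.5, "wz": 0, "hand": 5},
    {"dx": -0.466, "dy": 0, "dz": -0.609, "wx": 0, "wy": 4.0, "wz": 0, "hand": 5},
    {"dx": -0.504, "dy": 0, "dz": -0.64, "wx": 0, "wy": 4.25, "wz": 0, "hand": 5},
    {"dx": -0.542, "dy": 0, "dz": -0.671, "wx": 0, "wy": 4.5, "wz": 0, "hand": 5},
    {"dx": -0.58, "dy": 0, "dz": -0.702, "wx": 0, "wy": 4.75, "wz": 0, "hand": 5},
    {"dx": -0.62, "dy": 0, "dz": -0.732, "wx": 0, "wy": 5.0, "wz": 0, "hand": 5},
    {"dx": -0.66, "dy": 0, "dz": -0.76, "wx": 0, "wy": 5.25, "wz": 0, "hand": 5},
    {"dx": -0.702, "dy": 0, "dz": -0.788, "wx": 0, "wy": 5.5, "wz": 0, "hand": 5},
    {"dx": -0.744, "dy": 0, "dz": -0.815, "wx": 0, "wy": 5.75, "wz": 0, "hand": 5},
    {"dx": -0.786, "dy": 0, "dz": -0.842, "wx": 0, "wy": 6.0, "wz": 0, "hand": 5},
    {"dx": -0.83, "dy": 0, "dz": -0.866, "wx": 0, "wy": 6.25, "wz": 0, "hand": 5},
    {"dx": -0.874, "dy": 0, "dz": -0.89, "wx": 0, "wy": 6.5, "wz": 0, "hand": 5},
    {"dx": -0.919, "dy": 0, "dz": -0.913, "wx": 0, "wy": 6.75, "wz": 0, "hand": 5},
    {"dx": -0.964, "dy": 0, "dz": -0.936, "wx": 0, "wy": 7.0, "wz": 0, "hand": 5}
  ]
}}

```text
clock: 18.1
eef_pos: [0.5445, 0.2284, 0.1832]
tool_rot: [0.777, -0.553, 0.246, 0.175]
ft_force: [0.4, -0.5, -1.7]
grip_width: 0.0153
grasp_force: 58.7
```

```bash
python3 -c "
from state import *
im=bot.camera('side')[:,:,::-1]
L=bot.look_for('side','ball_center');print([(d['score'],np.round(d['extent'],1)) for d in L])
bot.camera('top');L=bot.look_for('top','ball_center');print([(d['score'],np.round(d['extent'],1)) for d in L])
cv2.imwrite('pics/c9.png',cv2.resize(im[120:270,240:420],None,fx=4,fy=4,interpolation=cv2.INTER_CUBIC))
print(proj('side',dish(0,0,.062)),proj('top',dish(0,0,.062)))
"
```

```text
[(0.93, array([408.4, 469.4,  30.9,  18.5])), (0.63, array([456.1, 372.9,  25.2,  29.1]))]
[(0.66, array([308.6, 181.3,  23.5,  26.7])), (0.65, array([419. , 181.3,  12.3,  14.4])), (0.62, array([474.8, 231.8,  13.5,  15.3]))]
[[292.19817674 194.56001602]] [[235.96269028 251.06159034]]
```

View pics/c9.png

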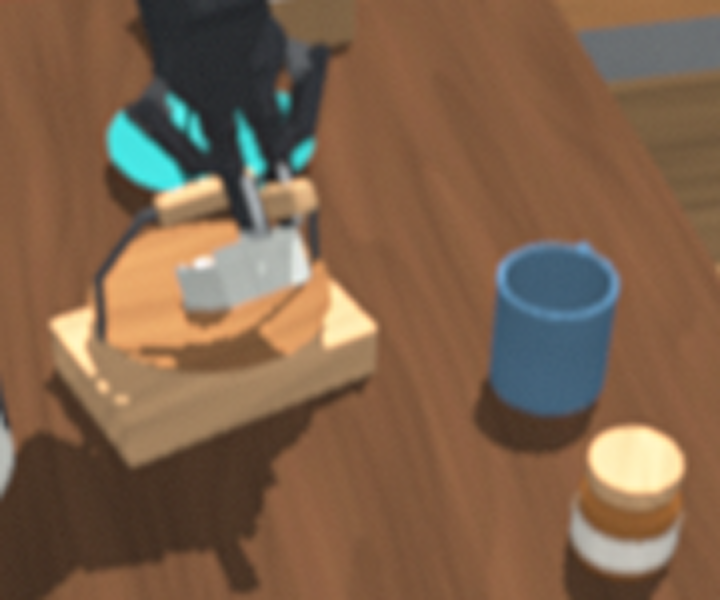

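Call:
{"fn": "drive_tool", "kwargs": {
  "rows": [
    {"dx": -0.043, "dy": 0, "dz": -0.1, "wx": 0, "wy": 0.5, "wz": 0, "hand": 5},
    {"dx": -0.092, "dy": 0, "dz": -0.197, "wx": 0, "wy": 1.0, "wz": 0, "hand": 5},
    {"dx": -0.144, "dy": 0, "dz": -0.29, "wx": 0, "wy": 1.5, "wz": 0, "hand": 5},
    {"dx": -0.201, "dy": 0, "dz": -0.385, "wx": 0, "wy": 2.0, "wz": 0, "hand": 5},
    {"dx": -0.201, "dy": 0, "dz": -0.385, "wx": 0, "wy": 2.0, "wz": 0, "hand": 5},
    {"dx": -0.201, "dy": 0, "dz": -0.385, "wx": 0, "wy": 2.0, "wz": 0, "hand": 5},
    {"dx": -0.201, "dy": 0, "dz": -0.385, "wx": 0, "wy": 2.0, "wz": 0, "hand": 5},
    {"dx": -0.201, "dy": 0, "dz": -0.385, "wx": 0, "wy": 2.0, "wz": 0, "hand": 5},
    {"dx": -0.201, "dy": 0, "dz": -0.385, "wx": 0, "wy": 2.0, "wz": 0, "hand": 5},
    {"dx": -0.201, "dy": 0, "dz": -0.385, "wx": 0, "wy": 2.0, "wz": 0, "hand": 5}
  ]
}}

```text
clock: 19.3
eef_pos: [0.5385, 0.246, 0.1934]
tool_rot: [0.753, -0.536, 0.312, 0.222]
ft_force: [0.7, -0.1, -0.8]
grip_width: 0.0152
grasp_force: 58.7
```

```bash
python3 -c "
from state import *
o=bot.get_obs();T=R.from_quat(o['tool_rot'])
print('lip dish frame',R.from_euler('z',1.237).apply(T.apply([-.115,0,.0478])+o['eef_pos']-DR[0]).round(4))
show(o['eef_pos'],3.476)
im=bot.camera('side')
c=im[150:235,250:340].astype(int); w=(c.min(2)>150)&(np.ptp(c,axis=2)<40); n,l,s,ce=cv2.connectedComponentsWithStats(w.astype(np.uint8)); print(s[1:],ce[1:]+[250,150])
L=bot.look_for('side','ball_center');print([(d['score'],np.round(d['extent'],1)) for d in L])
"
```

```text
lip dish frame [0.0161 0.0007 0.0783]
d [0. 0. 0.] w [ 0.   -9.   -0.02]
d [0. 0. 0.] w [-13.76  -0.    33.25]
19.3 [0.5385 0.246  0.1934] [[0.231, -0.945, 0.231], [-0.669, -0.327, -0.668], [0.707, -0.0, -0.707]] [ 0.753  0.689  0.337  1.606 -0.702 -1.007] [ 0.7 -0.1 -0.8] 0.015245551656510443 58.68855357170105
[[ 58   3   1   1   1]
 [ 55   4   2   1   2]
 [ 61   4   1   1   1]
 [ 46   7   5   9  19]
 [ 62   6   1   2   2]
 [ 62  10   1   1   1]
 [ 39  15   1   1   1]
 [ 42  14   1   1   1]
 [ 59  14   2   3   5]
 [ 36  16   1   1   1]
 [ 34  21  32  26 472]] [[308.         153.        ]
 [305.5        154.        ]
 [311.         154.        ]
 [298.         160.57894737]
 [312.         156.5       ]
 [312.         160.        ]
 [289.         165.        ]
 [292.         164.        ]
 [309.6        164.8       ]
 [286.         166.        ]
 [299.6059322  182.92584746]]
[(0.82, array([455.7, 372.7,  25.8,  25.4]))]
```

Call:
{"fn": "drive_tool", "kwargs": {
  "rows": [
    {"dx": 0.1, "dy": 0, "dz": 0, "wx": 0, "wy": 0, "wz": 0, "hand": 5},
    {"dx": 0.3, "dy": 0, "dz": 0, "wx": 0, "wy": 0, "wz": 0, "hand": 5},
    {"dx": 0.6, "dy": 0, "dz": 0, "wx": 0, "wy": 0, "wz": 0, "hand": 5},
    {"dx": 0.9, "dy": 0, "dz": 0, "wx": 0, "wy": 0, "wz": 0, "hand": 5},
    {"dx": 1.2, "dy": 0, "dz": 0, "wx": 0, "wy": 0, "wz": 0, "hand": 5},
    {"dx": 1.6, "dy": 0, "dz": 0, "wx": 0, "wy": 0, "wz": 0, "hand": 5},
    {"dx": 2.0, "dy": 0, "dz": 0.2, "wx": 0, "wy": -1, "wz": 0, "hand": 5},
    {"dx": 2.2, "dy": 0, "dz": 0.4, "wx": 0, "wy": -2.5, "wz": 0, "hand": 5},
    {"dx": 2.3, "dy": 0, "dz": 0.6, "wx": 0, "wy": -4, "wz": 0, "hand": 5},
    {"dx": 2.4, "dy": 0, "dz": 0.8, "wx": 0, "wy": -5.5, "wz": 0, "hand": 5},
    {"dx": 2.5, "dy": 0, "dz": 1.0, "wx": 0, "wy": -7, "wz": 0, "hand": 5},
    {"dx": 2.6, "dy": 0, "dz": 1.1, "wx": 0, "wy": -8.2, "wz": 0, "hand": 5},
    {"dx": 2.6, "dy": 0, "dz": 1.1, "wx": 0, "wy": -9, "wz": 0, "hand": 5},
    {"dx": 2.6, "dy": 0, "dz": 1.1, "wx": 0, "wy": -9, "wz": 0, "hand": 5}
  ]
}}

```text
clock: 20.8
eef_pos: [0.582, 0.119, 0.2474]
tool_rot: [0.813, -0.582, 0.001, -0.0]
ft_force: [0.1, -0.2, -0.1]
grip_width: 0.0152
grasp_force: 58.7
```

```bash
python3 -c "
from state import *
im=bot.camera('side')
L=bot.look_for('side','ball_center');print([(d['score'],np.round(d['extent'],1)) for d in L])
bot.camera('top');L=bot.look_for('top','ball_center');print([(d['score'],np.round(d['extent'],1)) for d in L])
print(proj('side',dish(0,0,.062)),proj('top',dish(0,0,.062)))
c=im[175:230,255:330].astype(int); w=(c.min(2)>150)&(np.ptp(c,axis=2)<50); n,l,s,ce=cv2.connectedComponentsWithStats(w.astype(np.uint8)); print(s[1:],ce[1:]+[255,175])
o=bot.get_obs()
print('scoop place, above; rel'); show((.4814,.0362,.127),1.226)
"
```

```text
[(0.95, array([408.8, 469.6,  30.4,  18.9])), (0.88, array([455.4, 373.7,  27.1,  24.6]))]
[(0.68, array([234.2, 250.1,  51.1,  53. ])), (0.56, array([475. , 231.2,  14.7,  16.3])), (0.49, array([421.6, 180.7,  17.6,  18.8]))]
[[292.19817674 194.56001602]] [[235.96269028 251.06159034]]
[[ 46   0  28  14 235]
 [ 31   9  12  13 116]] [[315.19574468 180.42553191]
 [291.88793103 190.06034483]]
scoop place, above; rel
d [0.987 2.45  2.388] w [-2.000e-02 -1.000e-02  2.579e+01]
d [0.987 2.45  2.388] w [ 1.000e-02 -1.000e-02 -1.021e+01]
21.0 [0.5809 0.1232 0.2464] [[0.329, -0.944, 0.0], [-0.944, -0.329, -0.001], [0.001, -0.0, -1.0]] [ 2.100e-01  4.290e-01  2.830e-01  1.425e+00 -1.000e-03 -1.696e+00] [ 0.2 -0.7 -1.8] 0.014907117897235181 58.67400884628296
```

A white blob at side pixel (292,190), matching the dish centre (292,194), shows the ball is in the dish. Now I return the scoop to its original spot.

Call:
{"fn": "drive_tool", "kwargs": {
  "rows": [
    {"dx": 0.05, "dy": 0.1, "dz": 0.1, "wx": 0, "wy": 0, "wz": 1.0, "hand": 5},
    {"dx": 0.12, "dy": 0.25, "dz": 0.2, "wx": 0, "wy": 0, "wz": 2.6, "hand": 5},
    {"dx": 0.2, "dy": 0.4, "dz": 0.3, "wx": 0, "wy": 0, "wz": 4.2, "hand": 5},
    {"dx": 0.25, "dy": 0.55, "dz": 0.4, "wx": 0, "wy": 0, "wz": 5.8, "hand": 5},
    {"dx": 0.3, "dy": 0.7, "dz": 0.5, "wx": 0, "wy": 0, "wz": 7.4, "hand": 5},
    {"dx": 0.36, "dy": 0.9, "dz": 0.6, "wx": 0, "wy": 0, "wz": 9.0, "hand": 5},
    {"dx": 0.42, "dy": 1.05, "dz": 0.7, "wx": 0, "wy": 0, "wz": 10.6, "hand": 5},
    {"dx": 0.48, "dy": 1.2, "dz": 0.8, "wx": 0, "wy": 0, "wz": 12.2, "hand": 5},
    {"dx": 0.55, "dy": 1.35, "dz": 0.9, "wx": 0, "wy": 0, "wz": 13.8, "hand": 5},
    {"dx": 0.6, "dy": 1.5, "dz": 1.0, "wx": 0, "wy": 0, "wz": 15.4, "hand": 5},
    {"dx": 0.67, "dy": 1.65, "dz": 1.2, "wx": 0, "wy": 0, "wz": 17.0, "hand": 5},
    {"dx": 0.74, "dy": 1.8, "dz": 1.4, "wx": 0, "wy": 0, "wz": 18.6, "hand": 5},
    {"dx": 0.8, "dy": 1.95, "dz": 1.6, "wx": 0, "wy": 0, "wz": 20.2, "hand": 5},
    {"dx": 0.86, "dy": 2.1, "dz": 1.8, "wx": 0, "wy": 0, "wz": 21.8, "hand": 5},
    {"dx": 0.92, "dy": 2.25, "dz": 2.0, "wx": 0, "wy": 0, "wz": 23.4, "hand": 5},
    {"dx": 0.96, "dy": 2.38, "dz": 2.2, "wx": 0, "wy": 0, "wz": 24.8, "hand": 5},
    {"dx": 0.98, "dy": 2.45, "dz": 2.35, "wx": 0, "wy": 0, "wz": 25.8, "hand": 5},
    {"dx": 0.98, "dy": 2.45, "dz": 2.35, "wx": 0, "wy": 0, "wz": 25.8, "hand": 5},
    {"dx": 0.98, "dy": 2.45, "dz": 2.35, "wx": 0, "wy": 0, "wz": 25.8, "hand": 5}
  ]
}}

```text
clock: 22.9
eef_pos: [0.4815, 0.0372, 0.1289]
tool_rot: [0.171, 0.985, -0.0, 0.0]
ft_force: [-0.4, 0.9, -0.0]
grip_width: 0.0149
grasp_force: 58.6
```

```bash
python3 -c "
from state import *
show((.4814,.0362,.048),1.226)
im=bot.camera('side')
c=im[165:230,255:330].astype(int); w=(c.min(2)>150)&(np.ptp(c,axis=2)<50); n,l,s,ce=cv2.connectedComponentsWithStats(w.astype(np.uint8)); print(s[1:],ce[1:]+[255,165])
"
```

```text
d [-0.005 -0.02   1.617] w [-0.    0.    0.02]
d [-0.005 -0.02   1.617] w [ -0.    -0.   -35.98]
22.9 [0.4815 0.0372 0.1289] [[-0.942, 0.337, 0.0], [0.337, 0.942, -0.0], [-0.0, -0.0, -1.0]] [ 0.077  0.29  -0.239  1.041 -0.     0.421] [-0.4  0.9 -0. ] 0.014901783859971903 58.64153265953064
[[ 26   0  28  14 175]
 [ 54   0   3   3   6]
 [ 19   6   3   4   7]] [[295.28       172.2       ]
 [310.16666667 165.66666667]
 [275.         172.28571429]]
```

Call:
{"fn": "drive_tool", "kwargs": {
  "rows": [
    {"dx": 0, "dy": 0, "dz": 0.3, "wx": 0, "wy": 0, "wz": 0, "hand": 5},
    {"dx": 0, "dy": 0, "dz": 0.7, "wx": 0, "wy": 0, "wz": 0, "hand": 5},
    {"dx": 0, "dy": 0, "dz": 1.1, "wx": 0, "wy": 0, "wz": 0, "hand": 5},
    {"dx": 0, "dy": 0, "dz": 1.35, "wx": 0, "wy": 0, "wz": 0, "hand": 5},
    {"dx": 0, "dy": 0, "dz": 1.5, "wx": 0, "wy": 0, "wz": 0, "hand": 5},
    {"dx": 0, "dy": 0, "dz": 1.57, "wx": 0, "wy": 0, "wz": 0, "hand": 5},
    {"dx": 0, "dy": 0, "dz": 1.61, "wx": 0, "wy": 0, "wz": 0, "hand": 5},
    {"dx": 0, "dy": 0, "dz": 1.63, "wx": 0, "wy": 0, "wz": 0, "hand": 5},
    {"dx": 0, "dy": 0, "dz": 1.63, "wx": 0, "wy": 0, "wz": 0, "hand": 5}
  ]
}}

```text
clock: 23.85
eef_pos: [0.4822, 0.0365, 0.048]
tool_rot: [0.173, 0.985, 0.0, 0.001]
ft_force: [-0.9, 0.2, 1.4]
grip_width: 0.0153
grasp_force: 59.1
```

Light contact with the counter. Now releasing, then rising.

Call:
{"fn": "drive_tool", "kwargs": {
  "rows": [
    {"dx": 0, "dy": 0, "dz": 0, "wx": 0, "wy": 0, "wz": 0, "hand": 18},
    {"dx": 0, "dy": 0, "dz": 0, "wx": 0, "wy": 0, "wz": 0, "hand": 24},
    {"dx": 0, "dy": 0, "dz": 0, "wx": 0, "wy": 0, "wz": 0, "hand": 32},
    {"dx": 0, "dy": 0, "dz": 0, "wx": 0, "wy": 0, "wz": 0, "hand": 40},
    {"dx": 0, "dy": 0, "dz": 0, "wx": 0, "wy": 0, "wz": 0, "hand": 45},
    {"dx": 0, "dy": 0, "dz": 0, "wx": 0, "wy": 0, "wz": 0, "hand": 45},
    {"dx": 0, "dy": 0, "dz": -0.2, "wx": 0, "wy": 0, "wz": 0, "hand": 45},
    {"dx": 0, "dy": 0, "dz": -0.6, "wx": 0, "wy": 0, "wz": 0, "hand": 45},
    {"dx": 0, "dy": 0, "dz": -1.2, "wx": 0, "wy": 0, "wz": 0, "hand": 45},
    {"dx": 0, "dy": 0, "dz": -2, "wx": 0, "wy": 0, "wz": 0, "hand": 45},
    {"dx": 0, "dy": 0, "dz": -3, "wx": 0, "wy": 0, "wz": 0, "hand": 45},
    {"dx": 0, "dy": 0, "dz": -3.6, "wx": 0, "wy": 0, "wz": 0, "hand": 45},
    {"dx": 0, "dy": 0, "dz": -3.6, "wx": 0, "wy": 0, "wz": 0, "hand": 45}
  ]
}}

```text
clock: 25.15
eef_pos: [0.4845, 0.0366, 0.2332]
tool_rot: [0.173, 0.985, 0.001, 0.006]
ft_force: [0.3, -0.4, -0.1]
grip_width: 0.0451
grasp_force: 0.0
```

```bash
python3 -c "
from state import *
s=bot.camera('side');t=bot.camera('top')
z=lambda im,x,y,w,h,f:cv2.resize(im[y:y+h,x:x+w,::-1],None,fx=f,fy=f,interpolation=cv2.INTER_CUBIC)
cv2.imwrite('pics/c10.png',np.hstack([z(s,240,140,110,165,3.6),z(t,195,195,110,165,3.6)]))
c=s[165:230,255:330].astype(int); w=(c.min(2)>150)&(np.ptp(c,axis=2)<50); n,l,st,ce=cv2.connectedComponentsWithStats(w.astype(np.uint8)); print(st[1:],ce[1:]+[255,165])
bot.camera('side');print([(d['score'],np.round(d['extent'],1)) for d in bot.look_for('side','scoop')])
print([(d['score'],np.round(d['extent'],1)) for d in bot.look_for('side','ball_center')])
show(dish(0,0,.20),1.905)
"
```

```text
[] []
[(0.86, array([310. , 284.2,  68.7,  36.4]))]
[(0.75, array([406. , 470. ,  31. ,  16.7])), (0.72, array([453.1, 371.7,  24.5,  26.2]))]
d [1.143 5.323 0.511] w [-0.   -0.04 -7.81]
d [1.143 5.323 0.511] w [-0.05  0.   28.19]
25.4 [0.4803 0.0363 0.2257] [[-0.94, 0.34, -0.003], [0.34, 0.94, -0.0], [0.003, -0.001, -1.0]] [ 0.075  0.215 -0.072  1.287 -0.     0.422] [-0.4  0.3 -0.8] 0.044683243437282 0.0
```

View pics/c10.png

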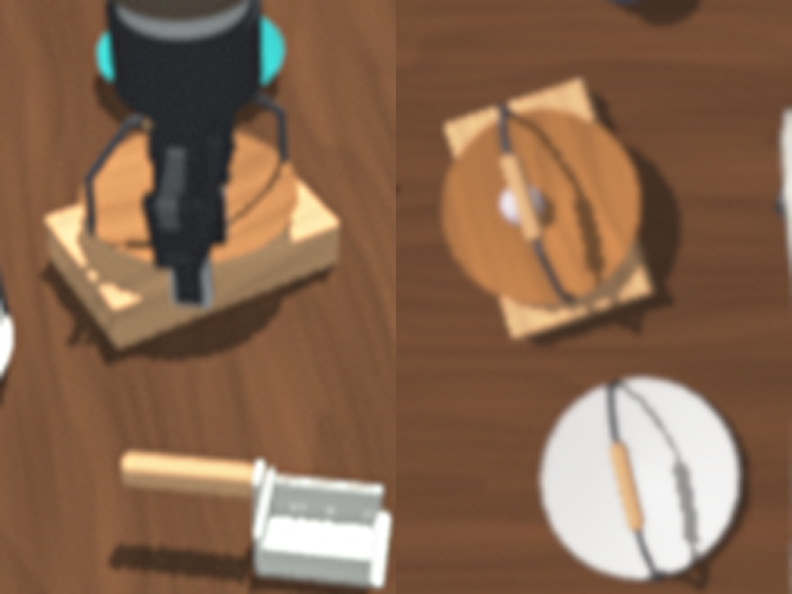

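The scoop stands back in its place and the dish hasn't moved. The ball is in the dish, just left of the bail at crop (521,205). Now moving over the bail grip.

Call:
{"fn": "drive_tool", "kwargs": {
  "rows": [
    {"dx": 0.1, "dy": 0.4, "dz": 0, "wx": 0, "wy": 0, "wz": -0.5, "hand": 45},
    {"dx": 0.25, "dy": 1.1, "dz": 0, "wx": 0, "wy": 0, "wz": -1.5, "hand": 45},
    {"dx": 0.42, "dy": 1.9, "dz": 0.1, "wx": 0, "wy": 0, "wz": -2.8, "hand": 45},
    {"dx": 0.6, "dy": 2.8, "dz": 0.1, "wx": 0, "wy": 0, "wz": -4.1, "hand": 45},
    {"dx": 0.8, "dy": 3.7, "dz": 0.2, "wx": 0, "wy": 0, "wz": -5.4, "hand": 45},
    {"dx": 0.97, "dy": 4.5, "dz": 0.2, "wx": 0, "wy": 0, "wz": -6.6, "hand": 45},
    {"dx": 1.1, "dy": 5.1, "dz": 0.2, "wx": 0, "wy": 0, "wz": -7.4, "hand": 45},
    {"dx": 1.14, "dy": 5.32, "dz": 0.2, "wx": 0, "wy": 0, "wz": -7.8, "hand": 45},
    {"dx": 1.14, "dy": 5.32, "dz": 0.2, "wx": 0, "wy": 0, "wz": -7.8, "hand": 45},
    {"dx": 1.14, "dy": 5.32, "dz": 0.2, "wx": 0, "wy": 0, "wz": -7.8, "hand": 45}
  ]
}}

```text
clock: 26.4
eef_pos: [0.5178, 0.3048, 0.2161]
tool_rot: [-0.165, 0.986, -0.001, -0.001]
ft_force: [-1.2, -0.3, 0.6]
grip_width: 0.045
grasp_force: 0.0
```

```bash
python3 -c "
from state import *
show(dish(0,0,.137),1.905)
s=bot.camera('side').astype(int)
c=s[165:230,255:335]; w=(c.min(2)>130)&(np.ptp(c,axis=2)<45); n,l,st,ce=cv2.connectedComponentsWithStats(w.astype(np.uint8)); print(st[1:].tolist(),(ce[1:]+[255,165]).round(1).tolist())
print([(d['score'],np.round(d['extent'],1)) for d in bot.look_for('side','ball_center')])
"
```

```text
d [0.003 0.03  1.581] w [-0.01 -0.03 -0.02]
d [0.003 0.03  1.581] w [-5.000e-02  2.000e-02  3.598e+01]
26.4 [0.5178 0.3048 0.2161] [[-0.945, -0.326, -0.002], [-0.326, 0.945, -0.002], [0.003, -0.001, -1.0]] [ 5.320e-01  4.560e-01  2.470e-01  1.364e+00 -1.000e-03  2.000e-01] [-1.2 -0.3  0.6] 0.045004016261221656 0.0
[[30, 1, 2, 2, 2], [33, 0, 3, 1, 3], [27, 3, 2, 1, 2], [32, 19, 11, 13, 119]] [[285.5, 166.5], [289.0, 165.0], [282.5, 168.0], [291.9, 190.3]]
[(0.77, array([455.5, 373.1,  27.7,  25.4])), (0.47, array([290.1, 188.4,  14.5,  11.4]))]
```

Call:
{"fn": "drive_tool", "kwargs": {
  "rows": [
    {"dx": 0, "dy": 0.02, "dz": 0.3, "wx": 0, "wy": 0, "wz": 0, "hand": 40},
    {"dx": 0, "dy": 0.02, "dz": 0.7, "wx": 0, "wy": 0, "wz": 0, "hand": 40},
    {"dx": 0, "dy": 0.02, "dz": 1.1, "wx": 0, "wy": 0, "wz": 0, "hand": 40},
    {"dx": 0, "dy": 0.02, "dz": 1.4, "wx": 0, "wy": 0, "wz": 0, "hand": 38},
    {"dx": 0, "dy": 0.02, "dz": 1.55, "wx": 0, "wy": 0, "wz": 0, "hand": 35},
    {"dx": 0, "dy": 0.02, "dz": 1.58, "wx": 0, "wy": 0, "wz": 0, "hand": 32},
    {"dx": 0, "dy": 0.02, "dz": 1.58, "wx": 0, "wy": 0, "wz": 0, "hand": 29},
    {"dx": 0, "dy": 0.02, "dz": 1.58, "wx": 0, "wy": 0, "wz": 0, "hand": 26},
    {"dx": 0, "dy": 0.02, "dz": 1.58, "wx": 0, "wy": 0, "wz": 0, "hand": 24},
    {"dx": 0, "dy": 0.02, "dz": 1.58, "wx": 0, "wy": 0, "wz": 0, "hand": 22},
    {"dx": 0, "dy": 0.02, "dz": 1.58, "wx": 0, "wy": 0, "wz": 0, "hand": 20},
    {"dx": 0, "dy": 0.02, "dz": 1.58, "wx": 0, "wy": 0, "wz": 0, "hand": 18},
    {"dx": 0, "dy": 0.02, "dz": 1.58, "wx": 0, "wy": 0, "wz": 0, "hand": 16},
    {"dx": 0, "dy": 0.02, "dz": 1.58, "wx": 0, "wy": 0, "wz": 0, "hand": 14},
    {"dx": 0, "dy": 0.02, "dz": 1.58, "wx": 0, "wy": 0, "wz": 0, "hand": 12},
    {"dx": 0, "dy": 0.02, "dz": 1.58, "wx": 0, "wy": 0, "wz": 0, "hand": 8},
    {"dx": 0, "dy": 0.02, "dz": 1.58, "wx": 0, "wy": 0, "wz": 0, "hand": 4},
    {"dx": 0, "dy": 0.02, "dz": 1.58, "wx": 0, "wy": 0, "wz": 0, "hand": 4},
    {"dx": 0, "dy": 0.02, "dz": 1.58, "wx": 0, "wy": 0, "wz": 0, "hand": 4}
  ]
}}

```text
clock: 28.4
eef_pos: [0.518, 0.3072, 0.1384]
tool_rot: [-0.166, 0.986, 0.0, 0.0]
ft_force: [-1.0, 2.5, 2.5]
grip_width: 0.0128
grasp_force: 59.1
```

```bash
python3 -c "
from state import *
show(dish(0,0,.217),1.905)
s=bot.camera('side').astype(int)
c=s[165:230,255:335]; w=(c.min(2)>130)&(np.ptp(c,axis=2)<45); n,l,st,ce=cv2.connectedComponentsWithStats(w.astype(np.uint8)); print(st[1:].tolist(),(ce[1:]+[255,165]).round(1).tolist())
"
```

```text
d [ 0.025 -0.015 -1.573] w [ 0.01  0.   -0.  ]
d [ 0.025 -0.015 -1.573] w [ 1.0e-02 -1.0e-02  3.6e+01]
28.4 [0.518  0.3072 0.1384] [[-0.945, -0.328, 0.0], [-0.328, 0.945, 0.001], [-0.0, 0.001, -1.0]] [5.350e-01 5.010e-01 1.120e-01 1.181e+00 1.000e-03 2.010e-01] [-1.   2.5  2.5] 0.012811954581844623 59.11680221557617
[[28, 2, 3, 2, 3], [31, 19, 12, 13, 122]] [[284.0, 167.7], [291.7, 190.4]]
```

Gripped. Lifting slowly, 8 cm straight up.

Call:
{"fn": "drive_tool", "kwargs": {
  "rows": [
    {"dx": 0, "dy": 0, "dz": -0.03, "wx": 0, "wy": 0, "wz": 0, "hand": 4},
    {"dx": 0, "dy": 0, "dz": -0.08, "wx": 0, "wy": 0, "wz": 0, "hand": 4},
    {"dx": 0, "dy": 0, "dz": -0.15, "wx": 0, "wy": 0, "wz": 0, "hand": 4},
    {"dx": 0, "dy": 0, "dz": -0.24, "wx": 0, "wy": 0, "wz": 0, "hand": 4},
    {"dx": 0, "dy": 0, "dz": -0.34, "wx": 0, "wy": 0, "wz": 0, "hand": 4},
    {"dx": 0, "dy": 0, "dz": -0.45, "wx": 0, "wy": 0, "wz": 0, "hand": 4},
    {"dx": 0, "dy": 0, "dz": -0.56, "wx": 0, "wy": 0, "wz": 0, "hand": 4},
    {"dx": 0, "dy": 0, "dz": -0.67, "wx": 0, "wy": 0, "wz": 0, "hand": 4},
    {"dx": 0, "dy": 0, "dz": -0.78, "wx": 0, "wy": 0, "wz": 0, "hand": 4},
    {"dx": 0, "dy": 0, "dz": -0.89, "wx": 0, "wy": 0, "wz": 0, "hand": 4},
    {"dx": 0, "dy": 0, "dz": -1.0, "wx": 0, "wy": 0, "wz": 0, "hand": 4},
    {"dx": 0, "dy": 0, "dz": -1.11, "wx": 0, "wy": 0, "wz": 0, "hand": 4},
    {"dx": 0, "dy": 0, "dz": -1.22, "wx": 0, "wy": 0, "wz": 0, "hand": 4},
    {"dx": 0, "dy": 0, "dz": -1.33, "wx": 0, "wy": 0, "wz": 0, "hand": 4},
    {"dx": 0, "dy": 0, "dz": -1.43, "wx": 0, "wy": 0, "wz": 0, "hand": 4},
    {"dx": 0, "dy": 0, "dz": -1.51, "wx": 0, "wy": 0, "wz": 0, "hand": 4},
    {"dx": 0, "dy": 0, "dz": -1.57, "wx": 0, "wy": 0, "wz": 0, "hand": 4},
    {"dx": 0, "dy": 0, "dz": -1.61, "wx": 0, "wy": 0, "wz": 0, "hand": 4},
    {"dx": 0, "dy": 0, "dz": -1.62, "wx": 0, "wy": 0, "wz": 0, "hand": 4},
    {"dx": 0, "dy": 0, "dz": -1.62, "wx": 0, "wy": 0, "wz": 0, "hand": 4}
  ]
}}

```text
clock: 30.45
eef_pos: [0.5179, 0.3068, 0.2191]
tool_rot: [-0.166, 0.986, -0.0, -0.0]
ft_force: [0.4, 0.2, -2.4]
grip_width: 0.0131
grasp_force: 58.5
```

```bash
python3 -c "
from state import *
show(dish(0,0,.217),1.905+np.pi/2)
show(dish(0,0,.217),1.905-np.pi/2)
s=bot.camera('side').astype(int)
c=s[125:230,255:335]; w=(c.min(2)>130)&(np.ptp(c,axis=2)<45); n,l,st,ce=cv2.connectedComponentsWithStats(w.astype(np.uint8)); print(st[1:].tolist(),(ce[1:]+[255,125]).round(1).tolist())
print(proj('side',dish(0,0,.142)))
"
```

```text
d [ 0.023 -0.009  0.041] w [  0.    -0.   -18.01]
d [ 0.023 -0.009  0.041] w [-0.   -0.   17.99]
30.45 [0.5179 0.3068 0.2191] [[-0.945, -0.327, -0.0], [-0.327, 0.945, -0.0], [0.0, -0.0, -1.0]] [ 0.535  0.456  0.253  1.369 -0.     0.201] [ 0.4  0.2 -2.4] 0.013084234104011553 58.48654568195343
d [ 0.023 -0.009  0.041] w [-0.   -0.   17.99]
d [ 0.023 -0.009  0.041] w [  0.    -0.   -18.01]
30.45 [0.5179 0.3068 0.2191] [[-0.945, -0.327, -0.0], [-0.327, 0.945, -0.0], [0.0, -0.0, -1.0]] [ 0.535  0.456  0.253  1.369 -0.     0.201] [ 0.4  0.2 -2.4] 0.013084234104011553 58.48654568195343
[[44, 17, 1, 1, 1], [24, 23, 3, 1, 3], [28, 22, 2, 1, 2], [33, 25, 2, 2, 3], [25, 27, 3, 1, 3], [30, 26, 2, 1, 2], [42, 26, 5, 1, 5], [48, 27, 6, 2, 6], [19, 29, 1, 1, 1], [21, 28, 3, 1, 3], [55, 29, 3, 2, 3], [14, 30, 4, 2, 4], [59, 31, 3, 2, 3], [29, 35, 12, 13, 132]] [[299.0, 142.0], [280.0, 148.0], [283.5, 147.0], [288.3, 150.3], [281.0, 152.0], [285.5, 151.0], [299.0, 151.0], [305.5, 152.5], [274.0, 154.0], [277.0, 153.0], [311.0, 154.3], [270.5, 155.5], [315.0, 156.7], [289.6, 166.0]]
[[290.83918599 169.94565877]]
```

Call:
{"fn": "drive_tool", "kwargs": {
  "rows": [
    {"dx": 0, "dy": 0, "dz": 0, "wx": 0, "wy": 0, "wz": 0.05, "hand": 4},
    {"dx": 0, "dy": 0, "dz": 0, "wx": 0, "wy": 0, "wz": 0.15, "hand": 4},
    {"dx": 0, "dy": 0, "dz": 0, "wx": 0, "wy": 0, "wz": 0.35, "hand": 4},
    {"dx": 0, "dy": 0, "dz": 0, "wx": 0, "wy": 0, "wz": 0.65, "hand": 4},
    {"dx": 0, "dy": 0, "dz": 0, "wx": 0, "wy": 0, "wz": 1.05, "hand": 4},
    {"dx": 0, "dy": 0, "dz": 0, "wx": 0, "wy": 0, "wz": 1.5, "hand": 4},
    {"dx": 0, "dy": 0, "dz": 0, "wx": 0, "wy": 0, "wz": 2.0, "hand": 4},
    {"dx": 0, "dy": 0, "dz": 0, "wx": 0, "wy": 0, "wz": 2.5, "hand": 4},
    {"dx": 0, "dy": 0, "dz": 0, "wx": 0, "wy": 0, "wz": 3.0, "hand": 4},
    {"dx": 0, "dy": 0, "dz": 0, "wx": 0, "wy": 0, "wz": 3.5, "hand": 4},
    {"dx": 0, "dy": 0, "dz": 0, "wx": 0, "wy": 0, "wz": 4.0, "hand": 4},
    {"dx": 0, "dy": 0, "dz": 0, "wx": 0, "wy": 0, "wz": 4.5, "hand": 4},
    {"dx": 0, "dy": 0, "dz": 0, "wx": 0, "wy": 0, "wz": 5.0, "hand": 4},
    {"dx": 0, "dy": 0, "dz": 0, "wx": 0, "wy": 0, "wz": 5.5, "hand": 4},
    {"dx": 0, "dy": 0, "dz": 0, "wx": 0, "wy": 0, "wz": 6.0, "hand": 4},
    {"dx": 0, "dy": 0, "dz": 0, "wx": 0, "wy": 0, "wz": 6.5, "hand": 4},
    {"dx": 0, "dy": 0, "dz": 0, "wx": 0, "wy": 0, "wz": 7.0, "hand": 4},
    {"dx": 0, "dy": 0, "dz": 0, "wx": 0, "wy": 0, "wz": 7.5, "hand": 4},
    {"dx": 0, "dy": 0, "dz": 0, "wx": 0, "wy": 0, "wz": 8.0, "hand": 4},
    {"dx": 0, "dy": 0, "dz": 0, "wx": 0, "wy": 0, "wz": 8.5, "hand": 4}
  ]
}}

```text
clock: 32.5
eef_pos: [0.518, 0.3068, 0.2191]
tool_rot: [0.204, 0.979, -0.0, -0.0]
ft_force: [0.1, 0.1, -2.2]
grip_width: 0.0133
grasp_force: 58.5
```

Call:
{"fn": "drive_tool", "kwargs": {
  "rows": [
    {"dx": 0, "dy": 0, "dz": 0, "wx": 0, "wy": 0, "wz": 0.5, "hand": 4},
    {"dx": 0, "dy": 0, "dz": 0, "wx": 0, "wy": 0, "wz": 1.0, "hand": 4},
    {"dx": 0, "dy": 0, "dz": 0, "wx": 0, "wy": 0, "wz": 1.5, "hand": 4},
    {"dx": 0, "dy": 0, "dz": 0, "wx": 0, "wy": 0, "wz": 2.0, "hand": 4},
    {"dx": 0, "dy": 0, "dz": 0, "wx": 0, "wy": 0, "wz": 2.5, "hand": 4},
    {"dx": 0, "dy": 0, "dz": 0, "wx": 0, "wy": 0, "wz": 3.0, "hand": 4},
    {"dx": 0, "dy": 0, "dz": 0, "wx": 0, "wy": 0, "wz": 3.5, "hand": 4},
    {"dx": 0, "dy": 0, "dz": 0, "wx": 0, "wy": 0, "wz": 4.0, "hand": 4},
    {"dx": 0, "dy": 0, "dz": 0, "wx": 0, "wy": 0, "wz": 4.5, "hand": 4},
    {"dx": 0, "dy": 0, "dz": 0, "wx": 0, "wy": 0, "wz": 5.0, "hand": 4},
    {"dx": 0, "dy": 0, "dz": 0, "wx": 0, "wy": 0, "wz": 5.5, "hand": 4},
    {"dx": 0, "dy": 0, "dz": 0, "wx": 0, "wy": 0, "wz": 6.0, "hand": 4},
    {"dx": 0, "dy": 0, "dz": 0, "wx": 0, "wy": 0, "wz": 6.5, "hand": 4},
    {"dx": 0, "dy": 0, "dz": 0, "wx": 0, "wy": 0, "wz": 7.0, "hand": 4},
    {"dx": 0, "dy": 0, "dz": 0, "wx": 0, "wy": 0, "wz": 7.5, "hand": 4},
    {"dx": 0, "dy": 0, "dz": 0, "wx": 0, "wy": 0, "wz": 7.95, "hand": 4},
    {"dx": 0, "dy": 0, "dz": 0, "wx": 0, "wy": 0, "wz": 8.4, "hand": 4},
    {"dx": 0, "dy": 0, "dz": 0, "wx": 0, "wy": 0, "wz": 8.8, "hand": 4},
    {"dx": 0, "dy": 0, "dz": 0, "wx": 0, "wy": 0, "wz": 9.1, "hand": 4},
    {"dx": 0, "dy": 0, "dz": 0, "wx": 0, "wy": 0, "wz": 9.3, "hand": 4}
  ]
}}

```text
clock: 34.5
eef_pos: [0.518, 0.3068, 0.2191]
tool_rot: [0.573, 0.819, -0.0, -0.0]
ft_force: [0.1, -0.6, -3.5]
grip_width: 0.0128
grasp_force: 58.5
```

Call:
{"fn": "drive_tool", "kwargs": {
  "rows": [
    {"dx": 0, "dy": 0, "dz": 0, "wx": 0, "wy": 0, "wz": 0.12, "hand": 4},
    {"dx": 0, "dy": 0, "dz": 0, "wx": 0, "wy": 0, "wz": 0.18, "hand": 4},
    {"dx": 0, "dy": 0, "dz": 0, "wx": 0, "wy": 0, "wz": 0.2, "hand": 4},
    {"dx": 0, "dy": 0, "dz": 0, "wx": 0, "wy": 0, "wz": 0.2, "hand": 4},
    {"dx": 0, "dy": 0, "dz": 0, "wx": 0, "wy": 0, "wz": 0.2, "hand": 4},
    {"dx": 0, "dy": 0, "dz": 0, "wx": 0, "wy": 0, "wz": 0.2, "hand": 4},
    {"dx": 0, "dy": 0, "dz": 0, "wx": 0, "wy": 0, "wz": 0.2, "hand": 4},
    {"dx": 0, "dy": 0, "dz": 0, "wx": 0, "wy": 0, "wz": 0.2, "hand": 4},
    {"dx": 0, "dy": 0, "dz": 0, "wx": 0, "wy": 0, "wz": 0.2, "hand": 4},
    {"dx": 0, "dy": 0, "dz": 0, "wx": 0, "wy": 0, "wz": 0.2, "hand": 4},
    {"dx": 0, "dy": 0, "dz": 0, "wx": 0, "wy": 0, "wz": 0.2, "hand": 4},
    {"dx": 0, "dy": 0, "dz": 0, "wx": 0, "wy": 0, "wz": 0.2, "hand": 4}
  ]
}}

```text
clock: 35.7
eef_pos: [0.518, 0.3069, 0.2192]
tool_rot: [0.58, 0.815, 0.0, 0.0]
ft_force: [0.1, -0.6, -3.4]
grip_width: 0.0129
grasp_force: 58.5
```

```bash
python3 -c "
from state import *
show(dish(0,0,.217),1.905-np.pi/2)
s=bot.camera('side').astype(int)
c=s[125:230,255:335]; w=(c.min(2)>130)&(np.ptp(c,axis=2)<45); n,l,st,ce=cv2.connectedComponentsWithStats(w.astype(np.uint8)); print([(a.tolist(),b.round(1).tolist()) for a,b in zip(st[1:],ce[1:]+[255,125]) if a[4]>15])
print([(d['score'],np.round(d['extent'],1)) for d in bot.look_for('side','ball_center')],[(d['score'],np.round(d['extent'],1)) for d in bot.look_for('side','dish')],[(d['score'],np.round(d['extent'],1)) for d in bot.look_for('side','scoop')],proj('side',dish(0,0,.142)))
print(proj('side',[dish(.08,0,.146),dish(-.08,0,.146),dish(0,.08,.146),dish(0,-.08,.146)]).round(0).tolist())
"
```

```text
d [-0.01  -0.024  0.043] w [ 0.   -0.   -0.01]
d [-0.01  -0.024  0.043] w [-0.   -0.   35.99]
35.7 [0.518  0.3069 0.2192] [[-0.327, 0.945, 0.0], [0.945, 0.327, 0.0], [0.0, 0.0, -1.0]] [0.535 0.455 0.254 1.369 0.    1.772] [ 0.1 -0.6 -3.4] 0.012878676787946111 58.48812282085419
[([37, 37, 13, 14, 141], [298.0, 168.3])]
[(0.94, array([407.1, 470. ,  32.6,  15.6])), (0.73, array([455.1, 374. ,  20.2,  25.7])), (0.41, array([295.1, 166.5,  15.4,  11.6]))] [(0.62, array([291.7, 165.9,  59.4,  46. ])), (0.6, array([207.4, 231.2,  64.9,  54.8])), (0.57, array([293.1, 148.2,  53.5,  13.2]))] [(0.93, array([310.9, 283.3,  69.7,  33.2]))] [[290.83918599 169.94565877]]
[[306.0, 185.0], [276.0, 154.0], [318.0, 159.0], [262.0, 178.0]]
```

```bash
python3 -c "
from workcell import bot
print(bot.job_done())"
```

```text
the job is handed in; nothing more can be done
None
```

I handed the job in at about 36 s: the ball is in the wooden plate, roughly 12–16 mm off its exact centre by my estimate. The scoop is back standing on its pan where it started, and the plate is held level about 8 cm above the riser after a quarter turn; I viewed 11 pictures, one over the limit of 10.

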